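# Turn a covered tube carrier over into the tray and lift the carrier away

### The arm

A 6-joint arm with a two-finger parallel gripper is mounted at the origin on a cart in front of the work surface, level with it; the furniture and walls round the work are solid. World frame = base frame: x ahead of the robot, y to its left, z up, the work surface at z = 0. Lengths are in m, angles in rad, forces in N, time in s.
With the tool pointing down it reaches from about 0.35 to 0.975 m from the base axis. Payload 4.9 kg.
Tool frame: the origin (TCP) lies at the very end of the fingers, on their centre line; the grasp point (between the pads) lies 19 mm behind it; z points along the fingers, y is the direction in which the jaws open and shut (so a half turn about z gives the same grasp; the last joint's range is limited). The gripper opens to 85 mm and grips with 20 to 120 N. Pads are 22 mm wide; open, the fingers measure 114 mm over their backs; the gripper's body (76 mm by 85 mm) begins 54 mm behind the grasp point. The pads swing forward as they close: fully open they stand 13 mm farther back than shut.
Start: joints at [1.047, 0.053, 1.613, -0, 1.476, -0.119], TCP at [0.246, 0.574, 0.195] pointing down, gripper open.
Joint ranges: [-3.01, 3.01], [-1.01, 2.22], [0.06, 2.58], [-1.02, 4.17], [0.09, 2.62], [-3.14, 3.14]. Speed limits (rad/s): [2.57, 2.57, 3.14, 3.14, 3.14, 3.14].

### API

Orientations are given as a unit quaternion [w, x, y, z].
In Python, from plant import state, eyes, job_done gives the robot as it stands.
- The arm moves only by the tool apply_moves, never from a script. Its argument "commands" is a list of rows, each an object with "linear": the shift along the tool's x, y, z in m, a list of three; "delta_rot": the turn, a rotation vector about the tool's x, y, z in degrees, a list of three; "fingers": the closure in counts, from 0 (fully open) to 255 (shut). In form: [{"linear": [x, y, z], "delta_rot": [wx, wy, wz], "fingers": fingers}, ...]. A call has exactly 8 rows; each row is the pose to reach, as a shift and turn from the pose commanded when the call began, along the tool's axes at that moment; what a row does not reach only later rows make up. A row lasts 1/10 s, in which the tool goes at most 50 mm and 8.59 degrees, less where a joint would pass 70% of its speed; a pose out of reach is approached as far as the arm can. A call with a gripper value outside its range is refused whole. The fingers move at their own pace and stop on an object; the grip force is fixed at half the most. Time passes only in rows, so rows that repeat a pose let the fingers close, or fill a call up. It gives the time, the measured TCP pose, the force and the opening at its end, in the units of the state.
- state(): the state, without advancing time (a new reading comes with each control period).
- eyes.grab_frame(name): name is "scene" or "top"; returns the picture (400x640x3 uint8, red, green, blue); there is no depth.
- eyes.camera_params(name): a dict with "fx", "fy", "cx", "cy" (pixels), "position" and "rotation" of the camera in the world. Camera axes: x right, y down, z forward; pixel columns grow to the right and rows downward; lengths in m; the calibration is good to about 2 mm. A picture is of the moment at which its call begins. camera_params takes no time and is no camera call.
- job_done(): hands the job in, once; it reports no verdict.
The state is a dict: "time": time; "joint_pos": joint angles; "joint_vel": joint speeds; "joint_efforts": joint torques, N m; "tool_pos": TCP position; "tool_rot": TCP orientation; "contact_force": force on the tool from outside, world axes, zero at the start; "ft_torque": the same for the moment, N m; "gripper_width": opening from 0.0 (shut) to 1.0 (fully open).
Only numpy, scipy, OpenCV 4.12 (cv2) and the standard library are available. Lean on these libraries where they do the work, as an engineer would, in place of code of your own. Each camera call takes 0.05 s, during which the arm holds its last target.

### The job

Unload the sample tube from the covered black carrier without the fingers touching the tube. Pinch the carrier and its loose orange cover together by their handles, turn both over and set them cover-down on the sloping bed of the blue tray. Then lift the carrier alone straight off, leaving the tube lying in the open cover, and put the empty carrier back in its pale grey metal stand, pocket side up as it stood.

Things in the scene. Friction and masses are not known exactly. Their poses are not given: they have to be found in the camera images.
- carrier: black carrier: body 44x98x25 mm (x,y,z), open pocket in its top; flat handle at x -22 to -89, 36 wide, z 5 to 17 mm. Origin: centre of body's underside; z out of pocket. Starts in a pale grey stand sloping 45 deg: x points down-slope, to the left and a little away from the robot (yaw 63 to 86 deg); lip at its +x face, 10 mm free each side; handle overhangs up-slope. 0.14 kg. (Grey one: a spare)
- cover: loose orange cover: plate 54x112x5 mm, rim 8 mm high (carrier's body fits in, play 2 mm in x, 4 in y), grip block x -27 to -50, 36 wide, z 0 to 13 mm. Origin: centre of outer face; z out of recess. Starts face down on carrier, origin at its z = 30, block flat on the handle: both z 5 to 30 at carrier x -25 to -48, then bare handle. A grasp at carrier x = -45 holds both, at -78 the carrier alone
- tray: blue tray, fixed; z up. Its bed slopes 45 deg, falling along the tray's +x (to the left and a little away, yaw 63 to 86 deg). Origin: on the worktop below the bed's middle, which is 45 mm up. A 24 mm lip crosses it 27 mm down-slope of the middle: a cover against it has its origin at the middle, x down-slope. 12 mm free each side. The bed ends 20 mm up-slope of the middle; grip block and handle overhang
- tube: capped sample tube, 14 mm thick, 80 mm long, lying loose along y in the carrier's pocket, hidden under the cover at first. Origin on its surface at mid-length, 7 mm from its axis; y along it. It drops out of the pocket when that is turned over

How it is judged:
By the outcome, as a careful person would: the job done as asked, in the order asked, and still so for the second after the job is handed in, with the robot touching nothing.
It also fails if it takes over 59 s, if anything falls off the work surface, if the arm or the gripper's body presses on something with over 40 N, if the wrist force passes 120 N, or if a joint passes its speed limit or range.

## Working session

There is one attempt and no reset: what is moved stays moved. The work goes in short steps, Python scripts to look and compute and a tool call to move; the robot and the scene stay as the last step left them, time stands still between calls to the robot, and variables do not carry over. Pictures are saved under pics/ and viewed, and the job is handed in when it is done.

Besides the shell and the picture viewer there is one more tool, called after "Call:" by a JSON object that holds its "op" and its "data". apply_moves: Moves the arm, as the interface text tells. Its arguments: {"type":"object","properties":{"commands":{"type":"array","items":{"type":"object","properties":{"linear":{"type":"array","items":{"type":"number"}},"delta_rot":{"type":"array","items":{"type":"number"}},"fingers":{"type":"number"}}}}},"required":["commands"]}

```bash
ls -la; mkdir -p pics
cat > s1.py <<'E'
import cv2,json
from plant import state,eyes
print(state())
for n in("scene","top"):
    p=eyes.camera_params(n);print(n,p)
    im=eyes.grab_frame(n);cv2.imwrite(f"pics/{n}0.png",im[:,:,::-1])
E
python3 s1.py
```

```text
total 12
drwxr-xr-x  3 agent agent 4096 Dec  6 14:07 .
drwxr-xr-x 23 root  root  4096 Dec  6 14:07 ..
drwxr-xr-x  2 agent agent 4096 Dec  6 14:07 pics
{'time': 0.0, 'joint_pos': array([ 1.04700498e+00,  5.33768100e-02,  1.61429717e+00, -1.26030971e-05,
        1.47598460e+00, -1.18994013e-01]), 'joint_vel': array([-0.00036429, -0.00059939,  0.00047284,  0.000612  , -0.00178667,
        0.00053691]), 'joint_efforts': array([ 7.45425841e-04, -3.93694282e+01, -3.70168483e+01, -5.82391181e-05,
        7.17189949e-03, -4.85005827e-06]), 'tool_pos': array([0.24579484, 0.57388247, 0.19364883]), 'tool_rot': array([-3.20348997e-04,  2.01018912e-01,  9.79586816e-01, -9.82051780e-04]), 'contact_force': array([-0.04860692, -0.18824614,  0.15598534]), 'ft_torque': array([0.01167797, 0.03949002, 0.00754115]), 'gripper_width': 0.9992706934685409}
scene {'fx': 402.34374701216626, 'fy': 402.34374701216626, 'cx': 317.40497842400777, 'cy': 208.65921321193764, 'position': array([-0.05391352,  0.45524282,  0.50323491]), 'rotation': array([ 0.22032836, -0.39969042,  0.76679944, -0.45135529])}
top {'fx': 376.3223693423139, 'fy': 376.3223693423139, 'cx': 321.079410296797, 'cy': 202.05481434052638, 'position': array([0.3824968 , 0.00431166, 0.90259189]), 'rotation': array([-0.07674092,  0.72049153, -0.68497541,  0.07623299])}
```

View pics/scene0.png

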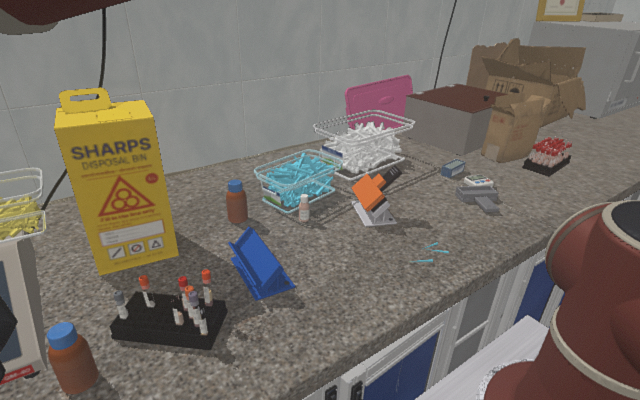

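View pics/top0.png

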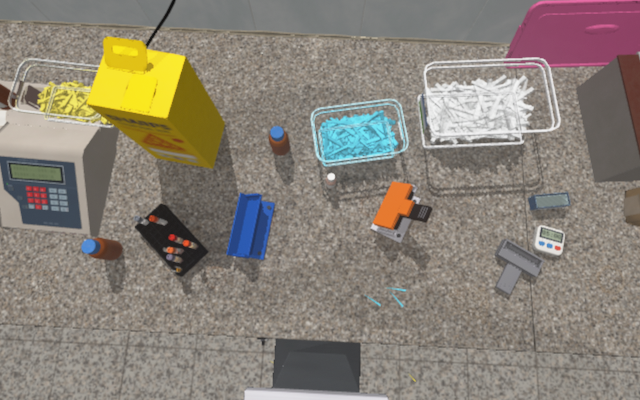

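The top view shows the orange cover on the carrier at about (400,205), with its handle to the right at (425,212). The blue tray is at about (250,227), and the spare grey carrier is at (517,262). I'll build projection helpers and zoom in.

```bash
cat > h.py <<'E'
import numpy as np,cv2,json
from scipy.spatial.transform import Rotation as R
CAM={"scene":dict(f=402.34374701216626,c=(317.40497842400777,208.65921321193764),p=[-0.05391352,0.45524282,0.50323491],q=[0.22032836,-0.39969042,0.76679944,-0.45135529]),
"top":dict(f=376.3223693423139,c=(321.079410296797,202.05481434052638),p=[0.3824968,0.00431166,0.90259189],q=[-0.07674092,0.72049153,-0.68497541,0.07623299])}
def qR(q): return R.from_quat([q[1],q[2],q[3],q[0]])
def proj(n,P):
    c=CAM[n];P=np.atleast_2d(P);v=qR(c['q']).inv().apply(P-np.array(c['p']))
    return np.c_[v[:,0]/v[:,2]*c['f']+c['c'][0],v[:,1]/v[:,2]*c['f']+c['c'][1]]
def ray(n,uv):
    c=CAM[n];uv=np.atleast_2d(uv);d=np.c_[(uv[:,0]-c['c'][0])/c['f'],(uv[:,1]-c['c'][1])/c['f'],np.ones(len(uv))]
    return np.array(c['p']),qR(c['q']).apply(d)
def onz(n,uv,z=0):
    p,d=ray(n,uv);return p+d*((z-p[2])/d[:,2])[:,None]
def crop(src,dst,x0,y0,x1,y1,s):
    im=cv2.imread(src)[y0:y1,x0:x1];im=cv2.resize(im,None,fx=s,fy=s,interpolation=cv2.INTER_CUBIC)
    for k in range(0,x1-x0,10):
        cv2.line(im,(k*s,0),(k*s,6 if k%50 else 14),(255,255,255),1)
        if k%20==0: cv2.putText(im,str(x0+k),(k*s,22),0,.4,(255,255,255),1)
    for k in range(0,y1-y0,10):
        cv2.line(im,(0,k*s),(6,k*s),(255,255,255),1)
        if k%20==0: cv2.putText(im,str(y0+k),(8,k*s+4),0,.4,(255,255,255),1)
    cv2.imwrite(dst,im)
E
python3 - <<'E'
from h import *
print(proj("top",[[0,0,0],[.246,.574,.195],[.5,0,0],[.5,.3,0]]),proj("scene",[[0,0,0],[.246,.574,.195],[.5,0,0]]))
crop("pics/top0.png","pics/t0a.png",360,165,450,255,6)
crop("pics/top0.png","pics/t0b.png",215,180,305,270,6)
crop("pics/scene0.png","pics/s0a.png",330,150,430,240,7)
crop("pics/scene0.png","pics/s0b.png",215,215,315,305,7)
E
```

```text
[[312.0971913  469.20130029]
 [ -6.55689211 347.38253672]
 [323.53698978 235.12674377]
 [199.42828104 228.86659505]] [[569.17435    432.47120604]
 [-54.81330381 443.78163569]
 [333.5242494  247.12804587]]
```

View pics/t0a.png

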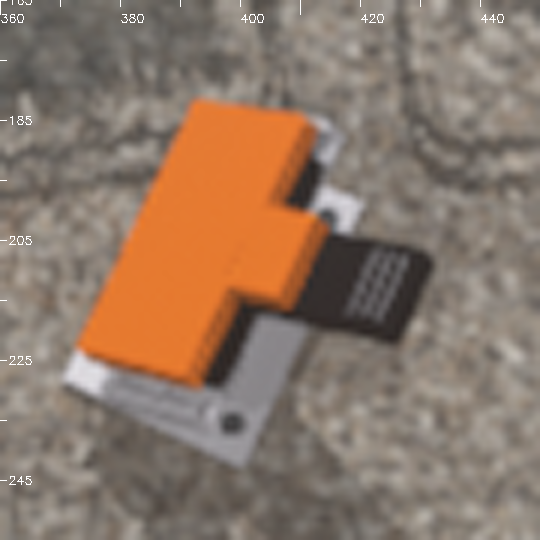

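View pics/t0b.png

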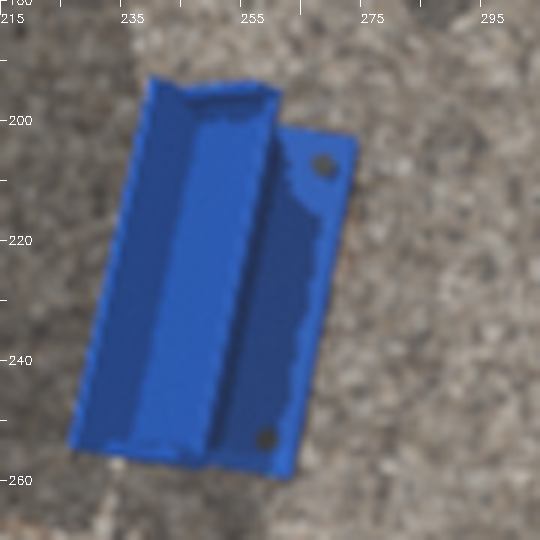

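View pics/s0a.png

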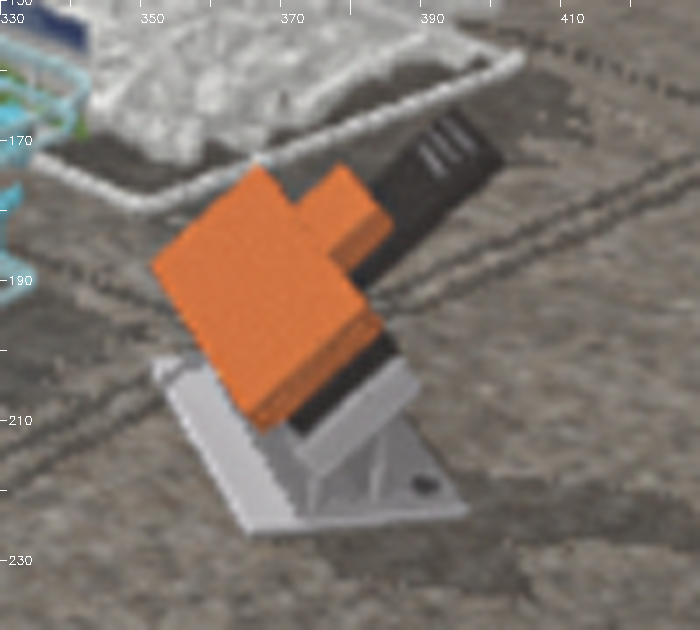

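View pics/s0b.png

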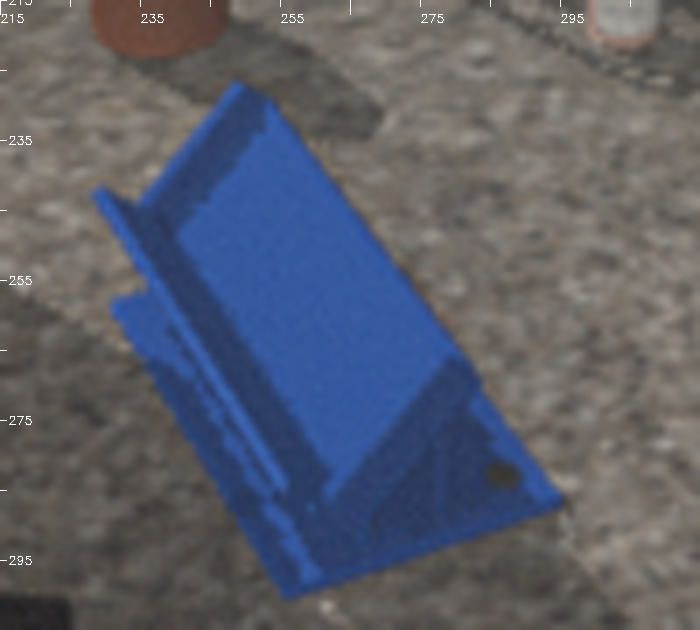

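The crops give me corner pixels for the cover, the handle and the tray. Next I'll fit the poses.

```bash
cat >> h.py <<'E'
def frame(psi):
    c,s,k=np.cos(psi),np.sin(psi),np.sqrt(.5)
    return np.c_[[c*k,s*k,-k],[-s,c,0],[c*k,s*k,k]]
def overlay(src,n,segs,dst,box,s,col=(0,255,0)):
    x0,y0,x1,y1=box
    im=cv2.resize(cv2.imread(src)[y0:y1,x0:x1],None,fx=s,fy=s,interpolation=cv2.INTER_CUBIC)
    for a,b in segs:
        p=(proj(n,[a,b])-[x0,y0]+.5)*s
        cv2.line(im,tuple(int(v) for v in p[0]),tuple(int(v) for v in p[1]),col,1)
    cv2.imwrite(dst,im)
E
cat > fit.py <<'E'
from h import *
from scipy.optimize import least_squares
M=np.array([[27,-56,30],[27,56,30],[-27,56,30],[-27,-56,30],[-50,-18,30],[-50,18,30],[-89,-18,17],[-89,18,17]])/1000
T=np.array([[392.2,181.7],[372.8,223],[392,228],[410.8,184.2],[414.7,201.3],[408.3,216.3],[432.2,207.8],[426.2,222]])
S=np.array([[351.4,187.9],[367.4,211.7],[383.1,194.6],[367.1,173.6],[378.9,173.6],[386,180.7],[395,165.7],[401.9,172.6]])
def f(p):
    P=p[:3]+M@frame(p[3]).T
    return np.r_[(proj("top",P)-T).ravel(),(proj("scene",P)-S).ravel()]
r=least_squares(f,[.55,-.2,.06,1.2],loss='soft_l1');print("carrier",r.x,np.degrees(r.x[3]));print(r.fun.reshape(-1,2).round(1).tolist())
C=r.x
# tray: top features bed corners
Mt=np.array([[27,-1,0],[-20,-1,0],[27,1,0],[-20,1,0]],float)
Tt=np.array([[247,199.7],[260.5,199.7],[237.5,253.3],[249.7,255.8]])
def g(p):
    P=np.array([p[0],p[1],.045])+(Mt*[1e-3,p[3],1])@frame(p[2]).T
    return (proj("top",P)-Tt).ravel()
r=least_squares(g,[.5,.2,1.2,.068]);print("tray",r.x,np.degrees(r.x[2]),r.fun.round(1))
Tr=r.x
np.save("poses.npy",np.r_[C,Tr[:3]])
def box(o,F,x,y,z):
    v=[o+F@np.array([a,b,c])/1000 for a in x for b in y for c in z]
    return [(v[i],v[j]) for i in range(8) for j in range(8) if i<j and bin(i^j).count('1')==1]
F=frame(C[3]);sg=box(C[:3],F,(-27,27),(-56,56),(17+5,30))+box(C[:3],F,(-50,-27),(-18,18),(17,30))+box(C[:3],F,(-89,-22),(-18,18),(5,17))+box(C[:3],F,(-22,22),(-49,49),(0,25))
overlay("pics/top0.png","top",sg,"pics/ov_t.png",(360,165,450,255),6)
overlay("pics/scene0.png","scene",sg,"pics/ov_s.png",(330,150,430,240),6)
F=frame(Tr[2]);o=np.r_[Tr[:2],.045]
sg=box(o,F,(-20,27),(-68,68),(0,0))+box(o,F,(27,27),(-68,68),(0,24))
overlay("pics/top0.png","top",sg,"pics/ov_tt.png",(215,180,305,270),6)
overlay("pics/scene0.png","scene",sg,"pics/ov_ts.png",(215,215,315,305),6)
a=[cv2.imread(f"pics/ov_{k}.png") for k in("t","s","tt","ts")]
a=[cv2.resize(x,(400,300*1)) if 0 else cv2.resize(x,(390,290)) for x in a]
cv2.imwrite("pics/ov1.png",np.vstack([np.hstack(a[:2]),np.hstack(a[2:])]))
E
python3 fit.py
```

```text
carrier [ 0.56177587 -0.17334744  0.04054797  1.17343189] 67.232695102284
[[0.7, 0.3], [1.0, 1.2], [0.1, 0.9], [0.8, 0.4], [-1.1, -0.5], [-1.1, -0.9], [-0.6, -1.6], [-1.0, -0.8], [1.0, 1.0], [-0.6, -1.2], [1.0, -0.1], [0.8, 0.5], [1.1, 0.4], [-0.5, -0.4], [0.1, 0.2], [-0.8, -0.6]]
tray [0.50496439 0.17104947 1.47473182 0.06440054] 84.49590913818808 [ 1.1  0.6 -0.8 -0.5  0.2  0.7 -0.5 -0.8]
```

View pics/ov1.png

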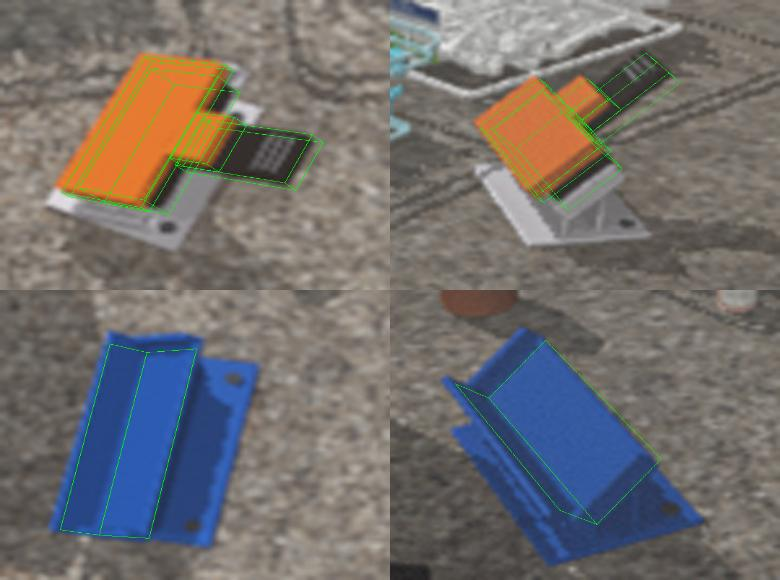

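The outermost top-view edges of the handle and block are the lower edges of their end faces. I'll refit with that assignment and the half-pixel correction.

```bash
sed -i 's/^T=np.array/T=-.42+np.array/; s/^S=np.array/S=-.43+np.array/; s/^Tt=np.array/Tt=-.42+np.array/' fit.py
python3 - <<'E'
s=open('fit.py').read()
s=s.replace("def f(p):","Mtop=M.copy();Mtop[4:6,2]=.017;Mtop[6:,2]=.005\ndef f(p):")
s=s.replace('return np.r_[(proj("top",P)','return np.r_[(proj("top",p[:3]+Mtop@frame(p[3]).T)')
s=s.replace('(390,290)','(395,295)').replace('330,150,430,240),6','330,150,420,240),6').replace('215,215,315,305),6','215,215,305,305),6').replace('cv2.resize(x,(395,295))','cv2.resize(x,(295,295))')
s=s.replace("np.vstack([np.hstack(a[:2]),np.hstack(a[2:])])","cv2.resize(np.vstack([np.hstack(a[:2]),np.hstack(a[2:])]),None,fx=1,fy=1)")
open('fit.py','w').write(s)
E
python3 fit.py
```

```text
carrier [ 0.56390439 -0.17037693  0.04154909  1.17759327] 67.47112435240234
[[-0.2, -0.3], [0.2, 0.7], [-0.7, 0.2], [-0.0, -0.3], [0.9, 1.5], [1.1, 0.9], [1.0, 0.1], [0.8, 0.8], [-0.1, 1.1], [-1.6, -1.1], [-0.0, -0.1], [-0.3, 0.5], [0.1, 0.4], [-1.6, -0.4], [-1.0, 0.2], [-1.9, -0.6]]
tray [0.50588929 0.17210366 1.47494407 0.0644286 ] 84.50807025290582 [ 1.1  0.6 -0.8 -0.5  0.2  0.8 -0.5 -0.8]
```

View pics/ov_t.png

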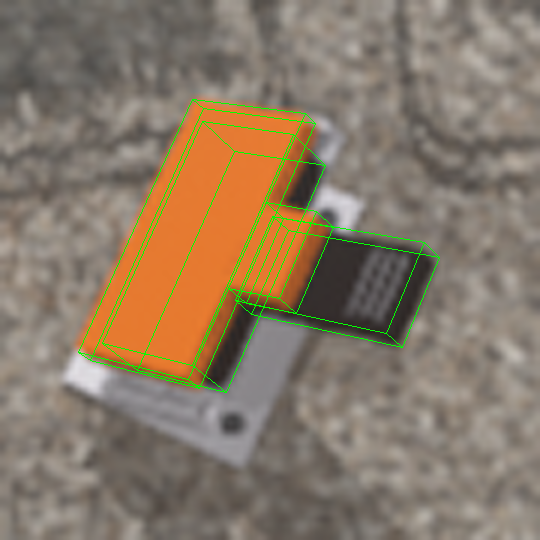

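View pics/ov_s.png

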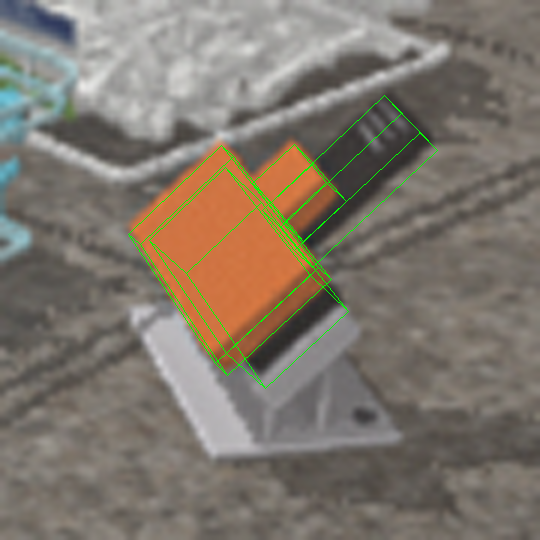

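View pics/ov_tt.png

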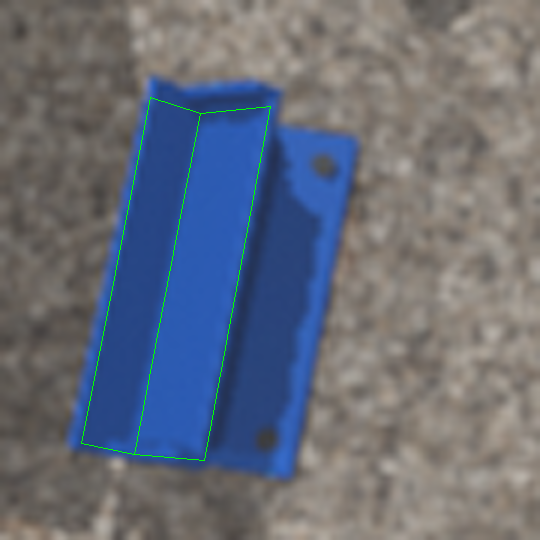

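View pics/ov_ts.png

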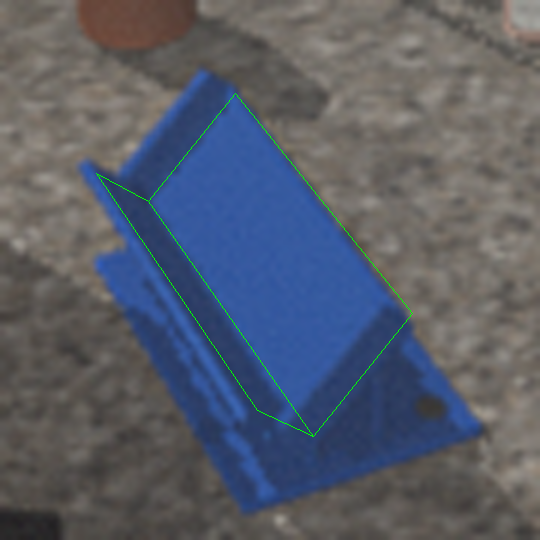

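The overlays agree with both pictures to about 1 px (2 mm). Carrier: origin (0.564,-0.170,0.042), yaw 67.5°. Tray: origin (0.506,0.172), yaw 84.5°. Next I'll write a helper that turns targets into tool-frame moves.

```bash
cat >> h.py <<'E'
P_=np.load("poses.npy")
def Tcar(): return P_[:3],frame(P_[3])
def Ttray(): return np.r_[P_[4:6],.045],frame(P_[6])
def tool_stand(x,z,dx=0,dz=0,dy=0):
    """TCP pose for grasp point at carrier (x,0,z) mm; tool z=x_c, y=z_c"""
    o,F=Tcar();p=o+F@np.array([x+19+dx,dy,z+dz])/1000
    return p,np.c_[F[:,1],F[:,2],F[:,0]]
def tool_tray(x,z,dx=0,dz=0,dy=0):
    """x,z in cover frame mm; carrier flipped: tool y=-z_cover"""
    o,F=Ttray();p=o+F@np.array([x+19+dx,dy,z+dz])/1000
    return p,np.c_[-F[:,1],-F[:,2],F[:,0]]
def rel(p,Rm,ref=None):
    from plant import state
    s=state();q=qR(s['tool_rot']).as_matrix();c=np.array(s['tool_pos'])
    lin=q.T@(p-c);rot=np.degrees(R.from_matrix(q.T@Rm).as_rotvec())
    print("t",round(s['time'],2),"tcp",c.round(4),"target",np.round(p,4));print(" lin mm",(lin*1000).round(1),"rot",rot.round(2),"| j",np.array(s['joint_pos']).round(2),"F",np.array(s['contact_force']).round(1),"w",round(s['gripper_width'],3))
E
python3 -c "
from h import *
p,Rm=tool_stand(-45,17.5,dx=-85);rel(p,Rm);rel(p+[0,0,.12],Rm);print(Rm)
p,Rm=tool_tray(-45,12.5);rel(p,Rm)"
```

```text
t 0.1 tcp [0.2458 0.5739 0.1938] target [ 0.5386 -0.2314  0.1324]
 lin mm [-586.3 -624.9   62.4] rot [-45.11   0.25  -0.64] | j [ 1.05  0.05  1.61 -0.    1.48 -0.12] F [-0.1 -0.1  0.2] w 1.001
t 0.1 tcp [0.2458 0.5739 0.1938] target [ 0.5386 -0.2314  0.2524]
 lin mm [-586.3 -625.1  -57.6] rot [-45.11   0.25  -0.64] | j [ 1.05  0.05  1.61 -0.    1.48 -0.12] F [-0.1 -0.1  0.2] w 1.001
[[-0.92368655  0.27092725  0.27092725]
 [ 0.383149    0.65314502  0.65314502]
 [ 0.          0.70710678 -0.70710678]]
t 0.1 tcp [0.2458 0.5739 0.1938] target [0.505  0.1626 0.0722]
 lin mm [-400.2 -275.8  122. ] rot [  9.7   62.65 150.86] | j [ 1.05  0.05  1.61 -0.    1.48 -0.12] F [-0.1 -0.1  0.2] w 1.001
```

Call:
{"op": "apply_moves", "data": {"commands": [{"linear": [0,0,-0.05],"delta_rot": [0,0,0],"fingers": 60},{"linear": [-0.02,-0.02,-0.09],"delta_rot": [0,0,0],"fingers": 60},{"linear": [-0.05,-0.05,-0.11],"delta_rot": [-3,0,0],"fingers": 60},{"linear": [-0.084,-0.086,-0.11],"delta_rot": [-6,0,0],"fingers": 60},{"linear": [-0.118,-0.122,-0.11],"delta_rot": [-9,0,0],"fingers": 60},{"linear": [-0.152,-0.158,-0.11],"delta_rot": [-12,0,0],"fingers": 60},{"linear": [-0.186,-0.194,-0.11],"delta_rot": [-15,0,0],"fingers": 60},{"linear": [-0.22,-0.23,-0.11],"delta_rot": [-18,0,0],"fingers": 60}]}}

```text
time: 0.9
tool_pos: [0.3575, 0.275, 0.3046]
tool_rot: [0.032, 0.198, 0.968, 0.154]
contact_force: [1.7, -0.5, -0.0]
gripper_width: 0.766
```

```bash
python3 -c "
from h import *
p,Rm=tool_stand(-45,17.5,dx=-85);rel(p,Rm);rel(p+[0,0,.12],Rm)"
```

```text
t 0.9 tcp [0.3575 0.275  0.3046] target [ 0.5386 -0.2314  0.1324]
 lin mm [-365.  -428.9   41.2] rot [-26.86   0.37  -0.45] | j [ 0.32 -0.64  2.02  0.23  1.55 -0.82] F [ 1.7 -0.5 -0. ] w 0.766
t 0.9 tcp [0.3575 0.275  0.3046] target [ 0.5386 -0.2314  0.2524]
 lin mm [-365.2 -391.6  -72.8] rot [-26.86   0.37  -0.45] | j [ 0.32 -0.64  2.02  0.23  1.55 -0.82] F [ 1.7 -0.5 -0. ] w 0.766
```

Call:
{"op": "apply_moves", "data": {"commands": [{"linear": [-0.033,-0.036,-0.008],"delta_rot": [-3,0,0],"fingers": 60},{"linear": [-0.066,-0.072,-0.016],"delta_rot": [-6,0,0],"fingers": 60},{"linear": [-0.1,-0.108,-0.022],"delta_rot": [-9,0,0],"fingers": 60},{"linear": [-0.133,-0.144,-0.028],"delta_rot": [-12,0,0],"fingers": 60},{"linear": [-0.166,-0.18,-0.034],"delta_rot": [-15,0,0],"fingers": 60},{"linear": [-0.2,-0.216,-0.04],"delta_rot": [-18,0,0],"fingers": 60},{"linear": [-0.233,-0.252,-0.046],"delta_rot": [-21,0,0],"fingers": 60},{"linear": [-0.266,-0.288,-0.052],"delta_rot": [-24,0,0],"fingers": 60}]}}

```text
time: 1.7
tool_pos: [0.4882, -0.0973, 0.265]
tool_rot: [0.073, 0.188, 0.914, 0.352]
contact_force: [0.9, -0.3, 0.3]
gripper_width: 0.764
```

```bash
python3 -c "
from h import *
p,Rm=tool_stand(-45,17.5,dx=-85);rel(p,Rm);rel(p+[0,0,.12],Rm)"
```

```text
t 1.7 tcp [ 0.4882 -0.0973  0.265 ] target [ 0.5386 -0.2314  0.1324]
 lin mm [ -99.2 -165.6   29.1] rot [-2.87  0.56 -0.53] | j [-0.77 -0.25  1.91  0.69  1.74 -1.91] F [ 0.9 -0.3  0.3] w 0.764
t 1.7 tcp [ 0.4882 -0.0973  0.265 ] target [ 0.5386 -0.2314  0.2524]
 lin mm [-99.3 -85.1 -59.8] rot [-2.87  0.56 -0.53] | j [-0.77 -0.25  1.91  0.69  1.74 -1.91] F [ 0.9 -0.3  0.3] w 0.764
```

Call:
{"op": "apply_moves", "data": {"commands": [{"linear": [-0.03,-0.02,-0.01],"delta_rot": [-1.5,0.3,-0.3],"fingers": 60},{"linear": [-0.06,-0.04,-0.01],"delta_rot": [-2.9,0.6,-0.5],"fingers": 60},{"linear": [-0.09,-0.06,0.0],"delta_rot": [-2.9,0.6,-0.5],"fingers": 60},{"linear": [-0.099,-0.1,0.015],"delta_rot": [-2.9,0.6,-0.5],"fingers": 60},{"linear": [-0.099,-0.14,0.029],"delta_rot": [-2.9,0.6,-0.5],"fingers": 60},{"linear": [-0.099,-0.165,0.029],"delta_rot": [-2.9,0.6,-0.5],"fingers": 60},{"linear": [-0.099,-0.165,0.029],"delta_rot": [-2.9,0.6,-0.5],"fingers": 60},{"linear": [-0.099,-0.165,0.029],"delta_rot": [-2.9,0.6,-0.5],"fingers": 60}]}}

```text
time: 2.5
tool_pos: [0.5384, -0.2286, 0.1333]
tool_rot: [0.073, 0.18, 0.906, 0.375]
contact_force: [0.5, 0.3, 0.7]
gripper_width: 0.764
```

```bash
python3 -c "
from h import *
from plant import eyes
p,Rm=tool_stand(-45,17.5,dx=-85);rel(p,Rm)
for n in('top','scene'): cv2.imwrite(f'pics/{n}1.png',eyes.grab_frame(n)[:,:,::-1])
rel(*tool_stand(-45,17.5))
crop('pics/top1.png','pics/t1.png',350,150,480,250,6)
crop('pics/scene1.png','pics/s1.png',330,110,460,240,6)
"
```

```text
t 2.5 tcp [ 0.5384 -0.2286  0.1333] target [ 0.5386 -0.2314  0.1324]
 lin mm [-1.2 -2.5 -1.2] rot [-0.04 -0.15 -0.04] | j [-0.88  0.2   1.72  0.67  1.64 -2.16] F [0.5 0.3 0.7] w 0.764
t 2.6 tcp [ 0.5391 -0.2286  0.1348] target [ 0.5616 -0.1759  0.0723]
 lin mm [-0.7 -3.5 84.7] rot [-0.13 -0.08  0.12] | j [-0.88  0.2   1.72  0.67  1.64 -2.16] F [0.7 0.2 0.8] w 0.763
```

View pics/t1.png

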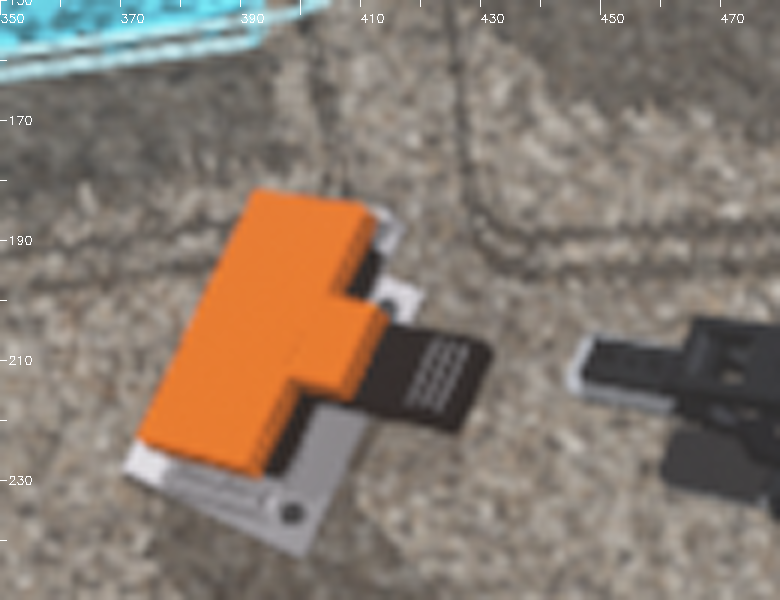

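View pics/s1.png

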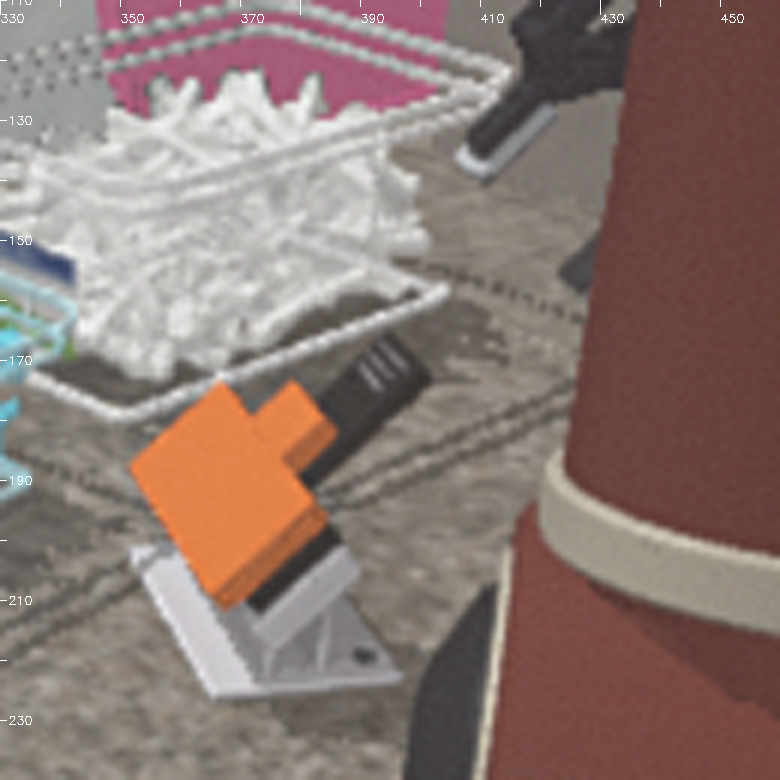

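```bash
python3 -c "
from h import *
from plant import state
s=state();q=qR(s['tool_rot']).as_matrix();p=np.array(s['tool_pos'])
L=lambda x,y,z:p+q@(np.array([x,y,z])/1000)
for n in('top','scene'):
  print(n)
  for y in(33,47,-33,-47):
    print(y,proj(n,[L(-11,y,-10),L(11,y,-10),L(-11,y,-40),L(11,y,-40)]).round(1).tolist())
"
```

```text
top
33 [[434.0, 202.5], [430.0, 212.2], [447.4, 204.7], [443.3, 214.7]]
47 [[430.9, 199.3], [426.8, 209.2], [444.3, 201.5], [440.1, 211.6]]
-33 [[448.1, 216.4], [444.3, 225.7], [461.1, 218.9], [457.3, 228.5]]
-47 [[450.8, 219.2], [447.1, 228.4], [463.8, 221.7], [460.1, 231.2]]
scene
33 [[395.7, 147.7], [399.5, 151.1], [405.3, 138.5], [409.3, 141.7]]
47 [[392.2, 143.9], [396.0, 147.3], [401.9, 134.6], [405.8, 137.9]]
-33 [[411.4, 164.6], [415.4, 168.3], [420.8, 155.8], [424.9, 159.3]]
-47 [[414.6, 168.1], [418.6, 171.8], [423.9, 159.3], [428.1, 162.9]]
```

```bash
python3 -c "
from h import *
crop('pics/top1.png','pics/t1b.png',405,160,535,260,6)
crop('pics/scene1.png','pics/s1b.png',380,90,460,190,6)
"
```

```text
(no output)
```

View pics/t1b.png

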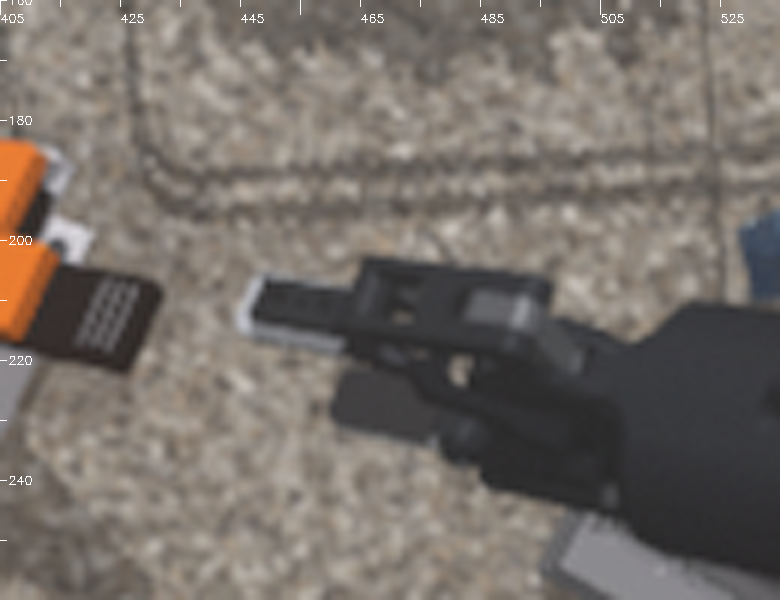

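View pics/s1b.png

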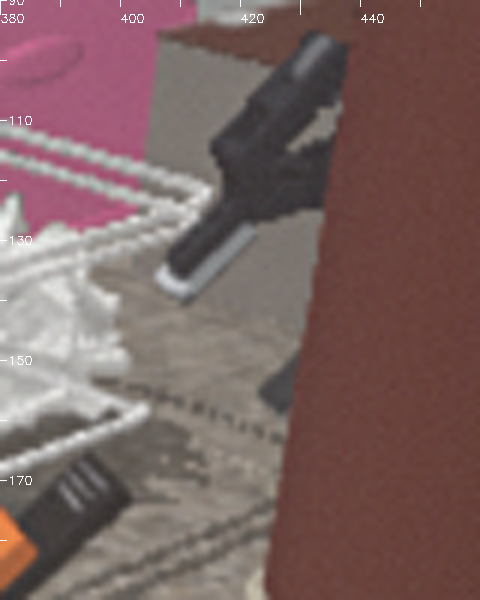

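```bash
cat >> h.py <<'E'
def tri(ut,us):
    A=[];b=[]
    for n,u in(("top",ut),("scene",us)):
        p,d=ray(n,[u]);d=d[0]/np.linalg.norm(d[0]);Q=np.eye(3)-np.outer(d,d);A.append(Q);b.append(Q@p)
    A=np.vstack(A);b=np.hstack(b);x,r,_,_=np.linalg.lstsq(A,b,rcond=None);return x,np.sqrt(r)
E
python3 -c "
from h import *
from plant import state
s=state();q=qR(s['tool_rot']).as_matrix();p=np.array(s['tool_pos'])
for a,b in(((446.1,210.6),(408.3,137.9)),):
  x,r=tri(a,b);print(x,r,(q.T@(x-p)*1000).round(1))
  x,r=tri((498,215),(432,97));print(x,r,(q.T@(x-p)*1000).round(1))
for n in('top','scene'):
  im=cv2.imread(f'pics/{n}1.png');cv2.imwrite(f'pics/f{n}.png',im)
"
```

```text
[ 0.53431147 -0.23230046  0.19278205] [0.00019766] [  3.   37.2 -44.8]
[ 0.51743108 -0.28356409  0.28328738] [0.01102952] [  -0.9   62.9 -146.9]
```

View pics/ftop.png

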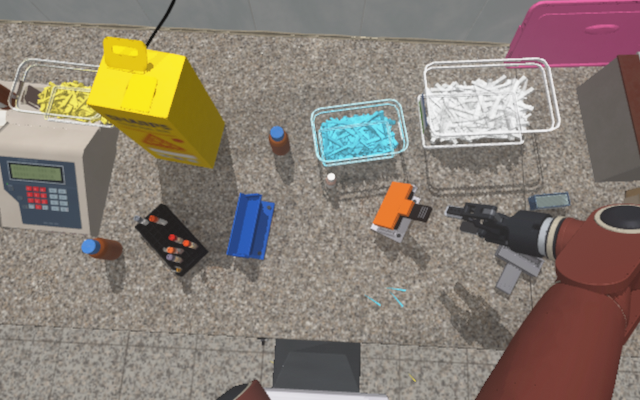

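View pics/fscene.png

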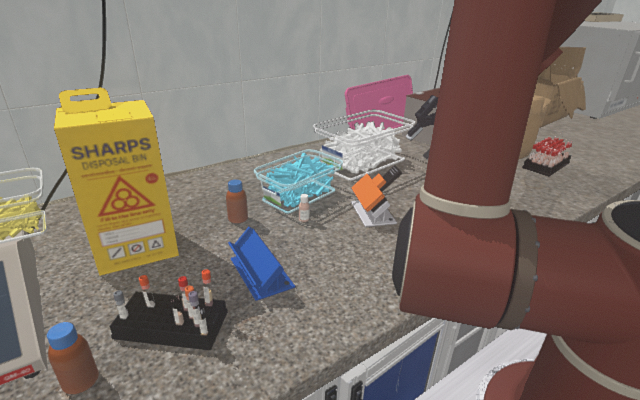

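```bash
python3 -c "
from h import *
from plant import state
s=state();q=qR(s['tool_rot']).as_matrix();p=np.array(s['tool_pos'])
for z in(0,-40,-73,-100,-130,-160,-200,-240): print(z,proj('top',[p+q@[0,0,z/1000]]).round(1),proj('scene',[p+q@[0,0,z/1000]]).round(1))
"
```

```text
0 [[435.1 213.6]] [[402.5 161. ]]
-40 [[452.5 216.9]] [[415.2 149. ]]
-73 [[467.9 219.8]] [[425.9 138.9]]
-100 [[481.4 222.4]] [[434.7 130.5]]
-130 [[497.3 225.4]] [[444.7 121.1]]
-160 [[514.2 228.6]] [[454.8 111.5]]
-200 [[538.8 233.3]] [[468.4  98.6]]
-240 [[565.7 238.4]] [[482.3  85.4]]
```

The triangulated upper fingertip sits about 45 mm behind the reported TCP, where I expected about 9 mm. That matters for the grasp, so I'll shut the fingers in free air to measure the real tip offset before moving on.

Call:
{"op": "apply_moves", "data": {"commands": [{"linear": [0,0,0],"delta_rot": [0,0,0],"fingers": 255},{"linear": [0,0,0],"delta_rot": [0,0,0],"fingers": 255},{"linear": [0,0,0],"delta_rot": [0,0,0],"fingers": 255},{"linear": [0,0,0],"delta_rot": [0,0,0],"fingers": 255},{"linear": [0,0,0],"delta_rot": [0,0,0],"fingers": 255},{"linear": [0,0,0],"delta_rot": [0,0,0],"fingers": 255},{"linear": [0,0,0],"delta_rot": [0,0,0],"fingers": 255},{"linear": [0,0,0],"delta_rot": [0,0,0],"fingers": 255}]}}

```text
time: 3.4
tool_pos: [0.5384, -0.2287, 0.1333]
tool_rot: [0.073, 0.18, 0.907, 0.375]
contact_force: [0.1, 0.2, -0.2]
gripper_width: -0.0
```

```bash
python3 -c "
from h import *
from plant import eyes
for n in('top','scene'): cv2.imwrite(f'pics/{n}2.png',eyes.grab_frame(n)[:,:,::-1])
rel(*tool_stand(-45,17.5))
crop('pics/top2.png','pics/t2.png',400,180,500,250,7)
crop('pics/scene2.png','pics/s2.png',370,100,460,190,7)
from plant import state
s=state();q=qR(s['tool_rot']).as_matrix();p=np.array(s['tool_pos'])
print(p,tri((264.2-.4,259.7-.4),(295.7-.43,286.4-.43)))
for z in(0,-20,-40,-60): print(z,proj('top',[p+q@[0,0,z/1000]]).round(1),proj('scene',[p+q@[0,0,z/1000]]).round(1))
"
```

```text
t 3.5 tcp [ 0.5384 -0.2288  0.1334] target [ 0.5616 -0.1759  0.0723]
 lin mm [-1.4 -2.3 84. ] rot [-0.1  -0.14  0.01] | j [-0.88  0.2   1.72  0.67  1.64 -2.16] F [ 0.6 -0.8 -0.1] w 0.001
[ 0.53841655 -0.22875453  0.13336956] (array([0.43566742, 0.13912413, 0.00357   ]), array([0.00141863]))
0 [[434.9 214. ]] [[402.6 161.7]]
-20 [[443.4 215.7]] [[409.  155.7]]
-40 [[452.3 217.3]] [[415.4 149.7]]
-60 [[461.5 219.1]] [[421.8 143.5]]
```

View pics/t2.png

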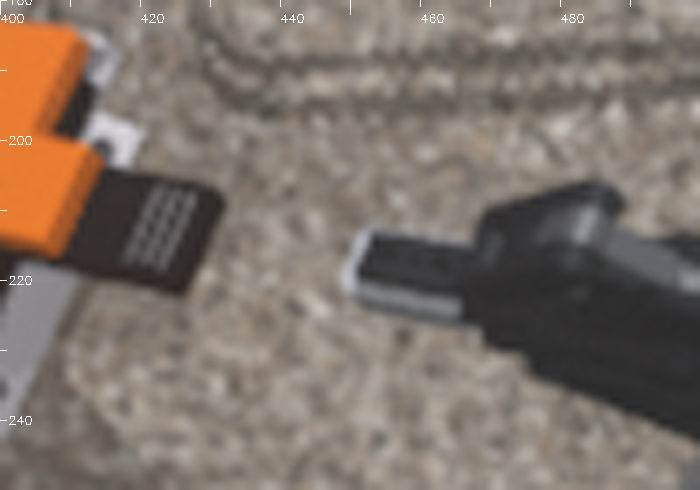

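View pics/s2.png

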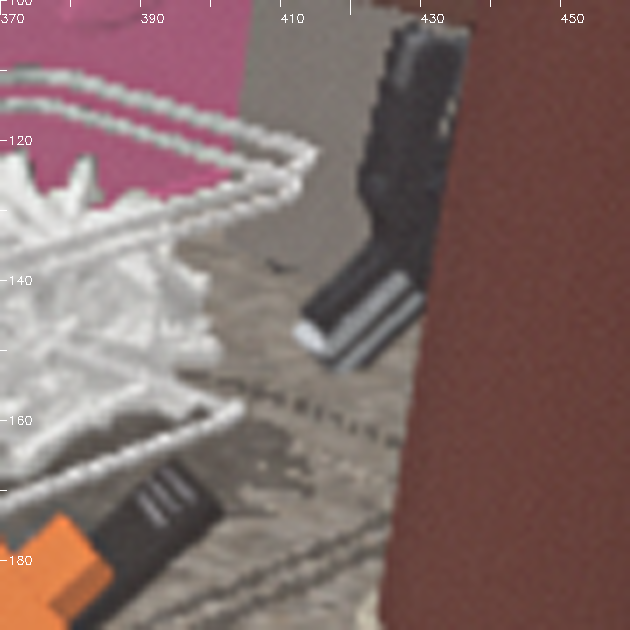

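With the fingers shut, both views put the tip about 40 mm behind the reported TCP along the tool axis. Top shows (450,217) and scene (413,147), and a corner of the worktop still triangulates to z≈0. So the pictures show the fingers 40 mm short, and I'll trust the images for positioning. I'll advance part of the way with the jaws open and look again.

Call:
{"op": "apply_moves", "data": {"commands": [{"linear": [0,0,0],"delta_rot": [0,0,0],"fingers": 60},{"linear": [0,0,0],"delta_rot": [0,0,0],"fingers": 60},{"linear": [0,0,0],"delta_rot": [0,0,0],"fingers": 60},{"linear": [-0.001,-0.002,0.02],"delta_rot": [0,0,0],"fingers": 60},{"linear": [-0.001,-0.002,0.04],"delta_rot": [0,0,0],"fingers": 60},{"linear": [-0.001,-0.002,0.06],"delta_rot": [0,0,0],"fingers": 60},{"linear": [-0.001,-0.002,0.08],"delta_rot": [0,0,0],"fingers": 60},{"linear": [-0.001,-0.002,0.08],"delta_rot": [0,0,0],"fingers": 60}]}}

```text
time: 4.3
tool_pos: [0.559, -0.1757, 0.0732]
tool_rot: [0.071, 0.18, 0.906, 0.376]
contact_force: [-0.5, -0.7, -0.6]
gripper_width: 0.76
```

```bash
python3 -c "
from h import *
from plant import eyes
for n in('top','scene'): cv2.imwrite(f'pics/{n}3.png',eyes.grab_frame(n)[:,:,::-1])
rel(*tool_stand(-45,17.5))
crop('pics/top3.png','pics/t3.png',360,170,480,250,6)
crop('pics/scene3.png','pics/s3.png',340,120,440,220,6)
"
```

```text
t 4.4 tcp [ 0.5602 -0.1781  0.0754] target [ 0.5616 -0.1759  0.0723]
 lin mm [-0.5 -0.4  4. ] rot [-0.09 -0.17  0.02] | j [-0.8   0.24  1.79  0.7   1.52 -2.17] F [ 0.4 -0.7  0.3] w 0.765
```

View pics/t3.png

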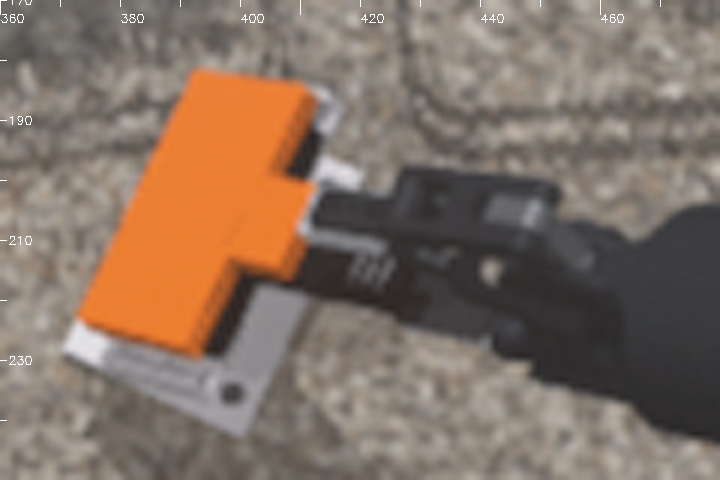

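View pics/s3.png

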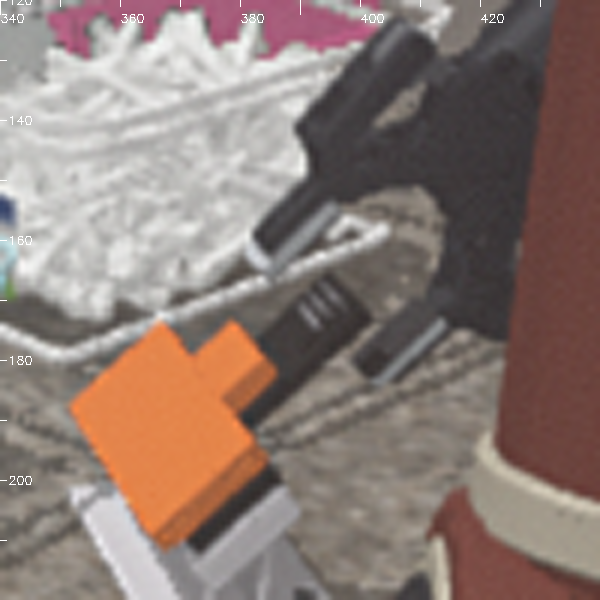

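```bash
python3 -c "
from h import *
x,r=tri((411.1,205),(383.2,163.2));o,F=Tcar();print(x,r,(F.T@(x-o)*1000).round(1))
from plant import state
s=state();q=qR(s['tool_rot']).as_matrix();p=np.array(s['tool_pos']);print((F.T@(p-o)*1000).round(1),(q.T@(x-p)*1000).round(1))"
```

```text
[ 0.55409219 -0.17928922  0.13544626] [0.00113628] [-74.9   5.6  57.9]
[-30.    0.4  17.9] [  5.3  40.  -44.9]
```

The fingers now straddle the handle and are centred, with the upper pad tip about (411,205) in top and (383,163) in scene. There is free room ahead, so I'll advance 42 mm and pinch both handles.

Call:
{"op": "apply_moves", "data": {"commands": [{"linear": [-0.001,0,0.014],"delta_rot": [0,0,0],"fingers": 60},{"linear": [-0.002,0,0.028],"delta_rot": [0,0,0],"fingers": 60},{"linear": [-0.003,0,0.042],"delta_rot": [0,0,0],"fingers": 60},{"linear": [-0.003,0,0.042],"delta_rot": [0,0,0],"fingers": 60},{"linear": [-0.003,0,0.042],"delta_rot": [0,0,0],"fingers": 60},{"linear": [-0.003,0,0.042],"delta_rot": [0,0,0],"fingers": 60},{"linear": [-0.003,0,0.042],"delta_rot": [0,0,0],"fingers": 90},{"linear": [-0.003,0,0.042],"delta_rot": [0,0,0],"fingers": 110}]}}

```text
time: 5.2
tool_pos: [0.5745, -0.1524, 0.046]
tool_rot: [0.074, 0.18, 0.907, 0.375]
contact_force: [0.6, -0.1, -0.4]
gripper_width: 0.57
```

```bash
python3 -c "
from h import *
from plant import eyes
for n in('top','scene'): cv2.imwrite(f'pics/{n}4.png',eyes.grab_frame(n)[:,:,::-1])
rel(*tool_stand(-45,17.5,dx=38))
crop('pics/top4.png','pics/t4.png',360,170,480,250,6)
crop('pics/scene4.png','pics/s4.png',340,120,440,220,6)
"
```

```text
t 5.3 tcp [ 0.5744 -0.1523  0.0459] target [ 0.5719 -0.1511  0.0454]
 lin mm [ 2.8 -0.2  0.4] rot [-0.11 -0.11  0.02] | j [-0.75  0.27  1.8   0.73  1.45 -2.17] F [-0.2 -0.   0.4] w 0.567
```

View pics/t4.png

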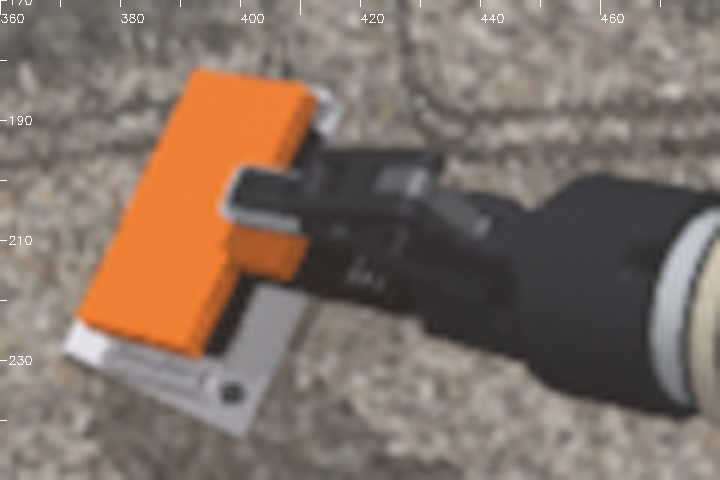

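View pics/s4.png

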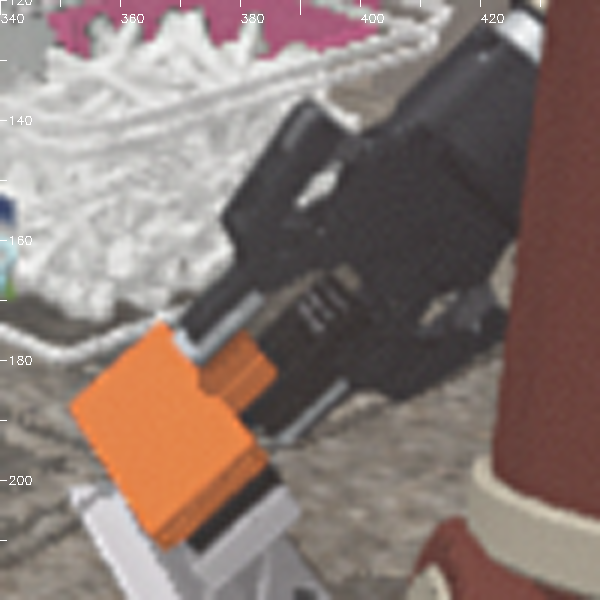

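Both pads sit over the orange block and black handle with no contact force, so I'll close.

Call:
{"op": "apply_moves", "data": {"commands": [{"linear": [0,0,0],"delta_rot": [0,0,0],"fingers": 140},{"linear": [0,0,0],"delta_rot": [0,0,0],"fingers": 160},{"linear": [0,0,0],"delta_rot": [0,0,0],"fingers": 180},{"linear": [0,0,0],"delta_rot": [0,0,0],"fingers": 255},{"linear": [0,0,0],"delta_rot": [0,0,0],"fingers": 255},{"linear": [0,0,0],"delta_rot": [0,0,0],"fingers": 255},{"linear": [0,0,0],"delta_rot": [0,0,0],"fingers": 255},{"linear": [0,0,0],"delta_rot": [0,0,0],"fingers": 255}]}}

```text
time: 6.1
tool_pos: [0.5752, -0.1498, 0.0484]
tool_rot: [0.074, 0.18, 0.905, 0.378]
contact_force: [-0.8, 6.2, 8.1]
gripper_width: 0.285
```

```bash
python3 -c "
from h import *
rel(*tool_stand(-45,17.5,dx=38))
from plant import state;s=state();print(repr(s['tool_pos']),repr(s['tool_rot']),s['ft_torque'])
"
```

```text
t 6.1 tcp [ 0.5752 -0.1498  0.0484] target [ 0.5719 -0.1511  0.0454]
 lin mm [ 2.6 -3.9  0.4] rot [ 0.34 -0.19  0.01] | j [-0.75  0.27  1.8   0.73  1.45 -2.17] F [-0.8  6.2  8.1] w 0.285
array([ 0.57520859, -0.1498445 ,  0.04844868]) array([0.0738143 , 0.17950736, 0.90511173, 0.37828734]) [ 1.83233683 -0.17720749 -0.16454953]
```

The grip is 24 mm wide, so both parts are held. The arm was pulled about 4 mm along +z_c with 10 N, so the stack sits slightly higher than I aimed. I'll relax that and record the home pose.

Call:
{"op": "apply_moves", "data": {"commands": [{"linear": [0,0.002,0],"delta_rot": [0,0,0],"fingers": 255},{"linear": [0,0.004,0],"delta_rot": [0,0,0],"fingers": 255},{"linear": [0,0.0045,0],"delta_rot": [0,0,0],"fingers": 255},{"linear": [0,0.0045,0],"delta_rot": [0,0,0],"fingers": 255},{"linear": [0,0.0045,0],"delta_rot": [0,0,0],"fingers": 255},{"linear": [0,0.0045,0],"delta_rot": [0,0,0],"fingers": 255},{"linear": [0,0.0045,0],"delta_rot": [0,0,0],"fingers": 255},{"linear": [0,0.0045,0],"delta_rot": [0,0,0],"fingers": 255}]}}

```text
time: 6.9
tool_pos: [0.5754, -0.1494, 0.0488]
tool_rot: [0.074, 0.18, 0.907, 0.374]
contact_force: [-3.3, -4.2, 4.6]
gripper_width: 0.284
```

```bash
python3 -c "
from h import *
rel(*tool_stand(-45,17.5,dx=38))
from plant import state;s=state();print(repr(s['tool_pos']),repr(s['tool_rot']),s['ft_torque'])
np.save('home.npy',np.r_[s['tool_pos'],s['tool_rot']])
"
```

```text
t 6.9 tcp [ 0.5754 -0.1494  0.0488] target [ 0.5719 -0.1511  0.0454]
 lin mm [ 2.6 -4.4  0.3] rot [-0.14 -0.14  0.02] | j [-0.75  0.27  1.8   0.73  1.45 -2.17] F [-3.3 -4.2  4.6] w 0.284
array([ 0.57541965, -0.14940742,  0.04879166]) array([0.07350546, 0.1799856 , 0.90664117, 0.37443815]) [-0.3567151   0.60865862  0.21277149]
```

Call:
{"op": "apply_moves", "data": {"commands": [{"linear": [0,0.008,0],"delta_rot": [0,0,0],"fingers": 255},{"linear": [0,0.02,0],"delta_rot": [0,0,0],"fingers": 255},{"linear": [0,0.035,0],"delta_rot": [0,0,0],"fingers": 255},{"linear": [0,0.055,-0.005],"delta_rot": [0,0,0],"fingers": 255},{"linear": [0,0.075,-0.015],"delta_rot": [0,0,0],"fingers": 255},{"linear": [0,0.095,-0.03],"delta_rot": [0,0,0],"fingers": 255},{"linear": [0,0.115,-0.045],"delta_rot": [0,0,0],"fingers": 255},{"linear": [0,0.13,-0.06],"delta_rot": [0,0,0],"fingers": 255}]}}

```text
time: 7.7
tool_pos: [0.5948, -0.1015, 0.1843]
tool_rot: [0.073, 0.179, 0.907, 0.375]
contact_force: [1.5, -0.6, -2.3]
gripper_width: 0.282
```

```bash
cat >> h.py <<'E'
def tray_from_home(dx=0,dy=0,dz=0,zfix=0):
    """TCP pose (reported) putting cover seated at tray + offsets mm in tray bed frame"""
    h=np.load("home.npy");o,F=Tcar();t=F.T@(h[:3]-o)*1000
    c=np.array([t[0],-t[1],30-t[2]+zfix])
    ot,Ft=Ttray();return ot+Ft@((c+[dx,dy,dz])/1000),np.c_[-Ft[:,1],-Ft[:,2],Ft[:,0]]
E
python3 -c "
from h import *
h=np.load('home.npy');o,F=Tcar();print(F.T@(h[:3]-o)*1000)
rel(*tray_from_home(-5,0,70))
from plant import eyes
for n in('top','scene'): cv2.imwrite(f'pics/{n}5.png',eyes.grab_frame(n)[:,:,::-1])
crop('pics/top5.png','pics/t5.png',340,140,480,250,5)
"
```

```text
[11.69465689 -2.60204594 21.93720003]
t 7.7 tcp [ 0.5948 -0.1015  0.1843] target [0.509  0.232  0.0955]
 lin mm [205.9 132.5 258. ] rot [1.7400e+01 1.0000e-01 1.6715e+02] | j [-0.67  0.07  1.77  0.75  1.57 -1.96] F [ 1.5 -0.6 -2.3] w 0.282
```

View pics/t5.png

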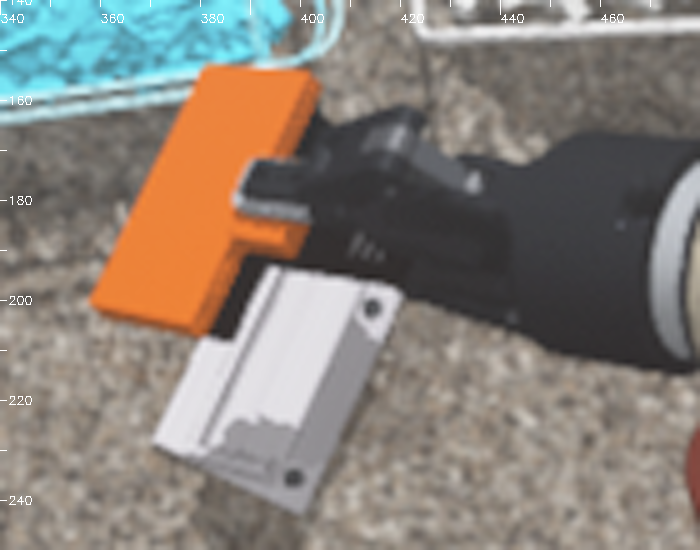

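View pics/scene5.png

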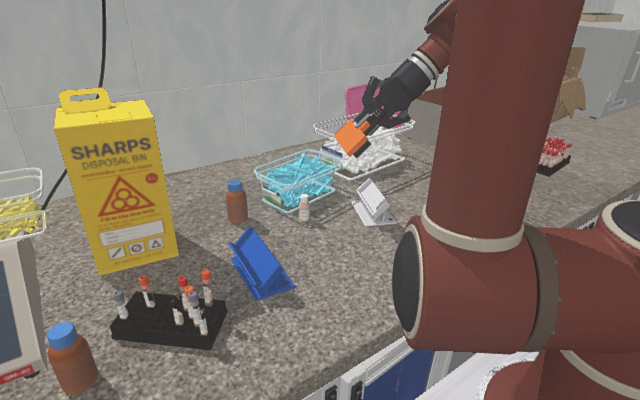

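Both parts are lifted cleanly and the stand is empty. I'll move up and toward the tray while starting the roll.

Call:
{"op": "apply_moves", "data": {"commands": [{"linear": [0.012,0.012,-0.002],"delta_rot": [0,0,3],"fingers": 255},{"linear": [0.028,0.024,-0.004],"delta_rot": [0,0,9],"fingers": 255},{"linear": [0.044,0.036,-0.006],"delta_rot": [0,0,16],"fingers": 255},{"linear": [0.06,0.048,-0.008],"delta_rot": [0,0,24],"fingers": 255},{"linear": [0.076,0.06,-0.01],"delta_rot": [0,0,32],"fingers": 255},{"linear": [0.092,0.072,-0.012],"delta_rot": [0,0,40],"fingers": 255},{"linear": [0.108,0.084,-0.014],"delta_rot": [0,0,48],"fingers": 255},{"linear": [0.126,0.094,-0.014],"delta_rot": [0,0,56],"fingers": 255}]}}

```text
time: 8.6
tool_pos: [0.4991, -0.002, 0.2585]
tool_rot: [-0.113, 0.587, 0.714, 0.365]
contact_force: [0.1, 0.9, -1.7]
gripper_width: 0.283
```

```bash
python3 -c "
from h import *
rel(*tray_from_home(-5,0,70))
rel(*tray_from_home(-5,0,140))"
```

```text
t 8.6 tcp [ 0.4991 -0.002   0.2585] target [0.509  0.232  0.0955]
 lin mm [ 77.9 -43.7 271.1] rot [ 12.28  -6.49 111.05] | j [-0.63 -0.33  2.01  0.76  1.66 -0.83] F [ 0.1  0.9 -1.7] w 0.283
t 8.6 tcp [ 0.4991 -0.002   0.2585] target [0.5138 0.2813 0.145 ]
 lin mm [143.  -17.9 269.5] rot [ 12.28  -6.49 111.05] | j [-0.63 -0.33  2.01  0.76  1.66 -0.83] F [ 0.1  0.9 -1.7] w 0.283
```

Call:
{"op": "apply_moves", "data": {"commands": [{"linear": [0.006,0,0.008],"delta_rot": [0.9,-0.5,8],"fingers": 255},{"linear": [0.012,-0.001,0.018],"delta_rot": [1.7,-0.9,16],"fingers": 255},{"linear": [0.018,-0.002,0.028],"delta_rot": [2.6,-1.4,24],"fingers": 255},{"linear": [0.024,-0.003,0.038],"delta_rot": [3.5,-1.9,32],"fingers": 255},{"linear": [0.03,-0.004,0.048],"delta_rot": [4.4,-2.3,40],"fingers": 255},{"linear": [0.036,-0.005,0.058],"delta_rot": [5.3,-2.8,48],"fingers": 255},{"linear": [0.043,-0.006,0.068],"delta_rot": [6.1,-3.2,55.5],"fingers": 255},{"linear": [0.05,-0.006,0.078],"delta_rot": [7,-3.6,63],"fingers": 255}]}}

```text
time: 9.4
tool_pos: [0.4999, 0.0865, 0.2293]
tool_rot: [-0.299, 0.876, 0.326, 0.192]
contact_force: [0.1, 0.3, -2.0]
gripper_width: 0.279
```

```bash
python3 -c "
from h import *
rel(*tray_from_home(-5,0,70))
rel(*tray_from_home(-5,0,140))"
```

```text
t 9.4 tcp [0.4999 0.0865 0.2293] target [0.509  0.232  0.0955]
 lin mm [  1.8 -29.  195.8] rot [ 5.26 -2.73 48.06] | j [-0.41 -0.3   2.01  0.71  1.6   0.4 ] F [ 0.1  0.3 -2. ] w 0.279
t 9.4 tcp [0.4999 0.0865 0.2293] target [0.5138 0.2813 0.145 ]
 lin mm [ 53.9 -75.5 191.4] rot [ 5.26 -2.73 48.06] | j [-0.41 -0.3   2.01  0.71  1.6   0.4 ] F [ 0.1  0.3 -2. ] w 0.279
```

Call:
{"op": "apply_moves", "data": {"commands": [{"linear": [0.008,-0.011,0.025],"delta_rot": [0.8,-0.4,7],"fingers": 255},{"linear": [0.016,-0.022,0.052],"delta_rot": [1.6,-0.8,14],"fingers": 255},{"linear": [0.024,-0.033,0.08],"delta_rot": [2.4,-1.2,21],"fingers": 255},{"linear": [0.032,-0.045,0.108],"delta_rot": [3.2,-1.6,28],"fingers": 255},{"linear": [0.04,-0.056,0.136],"delta_rot": [4,-2,35],"fingers": 255},{"linear": [0.048,-0.067,0.164],"delta_rot": [4.8,-2.5,42],"fingers": 255},{"linear": [0.054,-0.0755,0.1914],"delta_rot": [5.3,-2.7,48.1],"fingers": 255},{"linear": [0.054,-0.0755,0.1914],"delta_rot": [5.3,-2.7,48.1],"fingers": 255}]}}

```text
time: 10.2
tool_pos: [0.511, 0.2825, 0.1421]
tool_rot: [-0.382, 0.923, -0.042, 0.016]
contact_force: [-0.5, 0.4, -2.9]
gripper_width: 0.277
```

```bash
python3 -c "
from h import *
from plant import eyes
for n in('top','scene'): cv2.imwrite(f'pics/{n}6.png',eyes.grab_frame(n)[:,:,::-1])
rel(*tray_from_home(-5,0,70))
rel(*tray_from_home(-5,0,140))
crop('pics/top6.png','pics/t6.png',190,150,320,250,6)
crop('pics/scene6.png','pics/s6.png',200,160,320,260,6)
"
```

```text
t 10.3 tcp [0.5131 0.2808 0.1448] target [0.509  0.232  0.0955]
 lin mm [ 0.2 69.5  0.3] rot [0.03 0.04 0.34] | j [-0.03 -0.13  2.04  0.82  1.29  1.36] F [-0.3  0.5 -2.9] w 0.282
t 10.3 tcp [0.5131 0.2808 0.1448] target [0.5138 0.2813 0.145 ]
 lin mm [ 0.6 -0.5  0.3] rot [0.03 0.04 0.34] | j [-0.03 -0.13  2.04  0.82  1.29  1.36] F [-0.3  0.5 -2.9] w 0.282
```

View pics/t6.png

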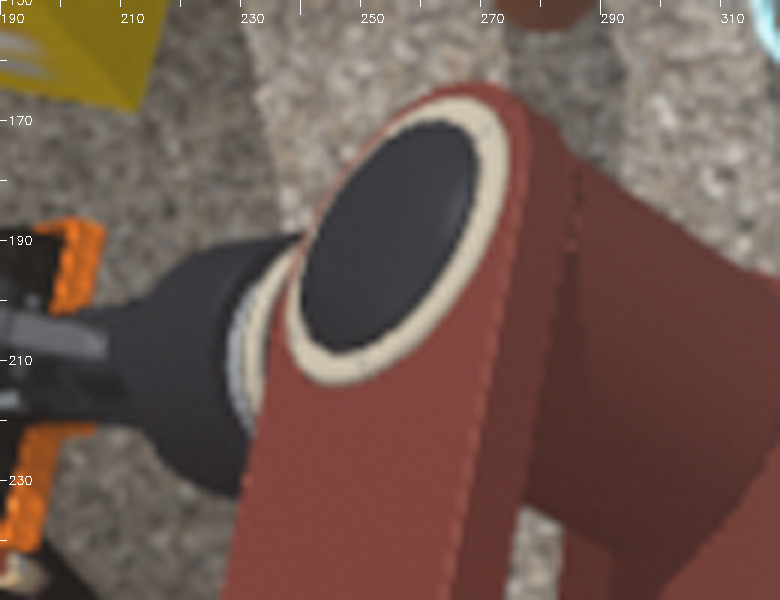

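View pics/scene6.png

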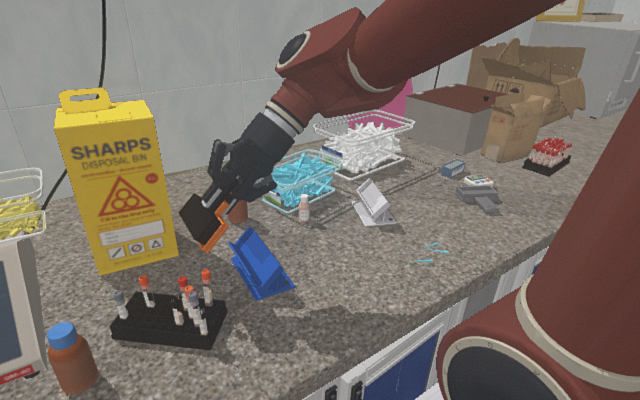

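```bash
cat >> h.py <<'E'
def box(o,F,x,y,z):
    v=[o+F@np.array([a,b,c])/1000 for a in x for b in y for c in z]
    return [(v[i],v[j]) for i in range(8) for j in range(8) if i<j and bin(i^j).count('1')==1]
def held(s):
    """carrier pose from tool state (first grasp)"""
    h=np.load("home.npy");o,F=Tcar();H=qR(h[3:]).as_matrix()
    q=qR(s['tool_rot']).as_matrix()
    return np.array(s['tool_pos'])+q@H.T@(o-h[:3]),q@H.T@F
def carsegs(o,F): return box(o,F,(-22,22),(-49,49),(0,25))+box(o,F,(-89,-22),(-18,18),(5,17))
def covsegs(o,F): return box(o,F,(-27,27),(-56,56),(22,30))+box(o,F,(-50,-27),(-18,18),(17,30))
E
python3 -c "
from h import *
from plant import state
s=state();o,F=held(s)
overlay('pics/scene6.png','scene',carsegs(o,F)+covsegs(o,F),'pics/o6s.png',(160,150,280,260),6)
overlay('pics/top6.png','top',carsegs(o,F)+covsegs(o,F),'pics/o6t.png',(150,150,270,260),6)
"
```

```text
(no output)
```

View pics/o6s.png

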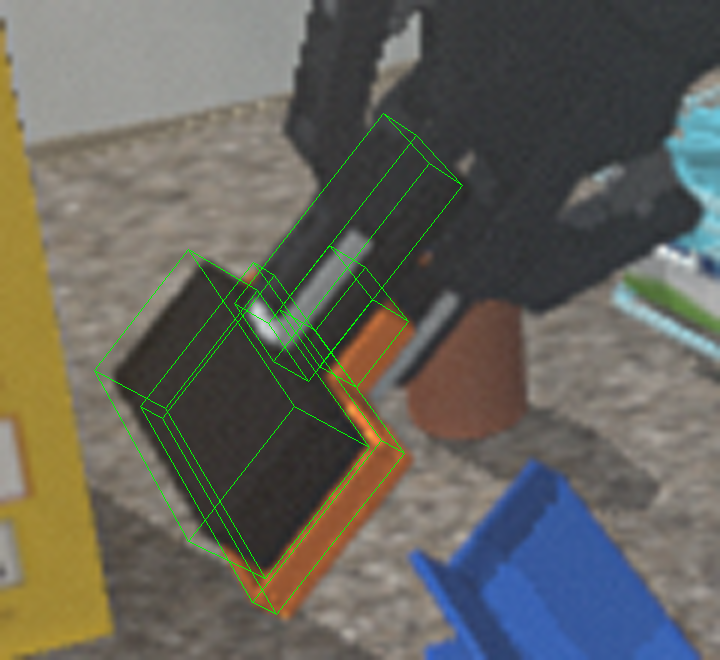

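View pics/o6t.png

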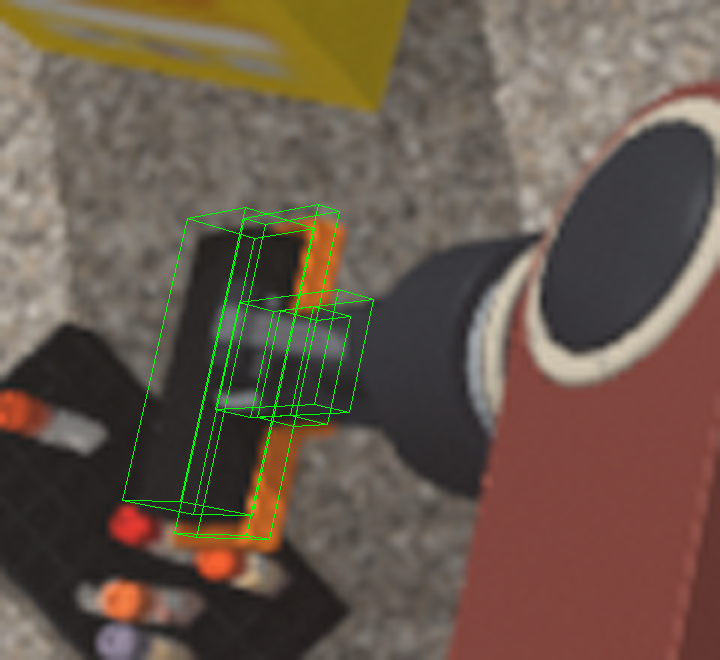

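```bash
python3 -c "
from h import *
from plant import state
from scipy.optimize import least_squares
s=state();o,F=held(s)
M=np.array([[27,-56,30],[-27,-56,30],[22,49,0]])/1000;S=np.array([[288,615],[412,458],[115,375]])/6+[160,150]-.5
Mt=np.array([[-27,-56,30],[-27,56,30],[22,49,0],[22,-49,0]])/1000;T=np.array([[272,550],[345,225],[200,235],[138,510]])/6+[150,150]-.5
def f(p):
  G=R.from_rotvec(p[3:]*10).as_matrix()@F if len(p)>3 else F
  q=o+F@p[:3]
  return np.r_[(proj('scene',q+M@G.T)-S).ravel(),(proj('top',q+Mt@G.T)-T).ravel()]
r=least_squares(f,np.zeros(3));print('shift in carrier axes mm',(r.x*1000).round(1),r.fun.round(1))
r=least_squares(f,np.zeros(6));print((r.x[:3]*1000).round(1),np.degrees(r.x[3:]*10).round(1),r.fun.round(1))
"
```

```text
shift in carrier axes mm [-1.7 -3.   2.6] [ 0.7  0.7  1.3 -0.  -1.1 -0.   0.9  0.1  0.4 -0.6 -0.9 -1.  -1.2  0.2]
[-1.2 -2.9  2.6] [-2.8  0.  -1.3] [ 0.9  0.8  0.4 -0.3 -0.3  0.1 -0.2  0.3  0.5 -0.4  0.  -1.  -1.3 -0.1]
```

The fit of the held stack shows it about 3 mm off laterally and 3 mm lower than predicted, so I'll include that. I'll descend along the bed normal and stop above the bed to look.

Call:
{"op": "apply_moves", "data": {"commands": [{"linear": [0.003,0.012,0.002],"delta_rot": [0,0,0.3],"fingers": 255},{"linear": [0.003,0.03,0.002],"delta_rot": [0,0,0.3],"fingers": 255},{"linear": [0.003,0.05,0.002],"delta_rot": [0,0,0.3],"fingers": 255},{"linear": [0.003,0.07,0.002],"delta_rot": [0,0,0.3],"fingers": 255},{"linear": [0.003,0.09,0.002],"delta_rot": [0,0,0.3],"fingers": 255},{"linear": [0.003,0.105,0.002],"delta_rot": [0,0,0.3],"fingers": 255},{"linear": [0.003,0.115,0.002],"delta_rot": [0,0,0.3],"fingers": 255},{"linear": [0.003,0.115,0.002],"delta_rot": [0,0,0.3],"fingers": 255}]}}

```text
time: 11.1
tool_pos: [0.5105, 0.1991, 0.063]
tool_rot: [-0.382, 0.923, -0.046, 0.02]
contact_force: [0.6, -0.1, -2.4]
gripper_width: 0.281
```

```bash
python3 -c "
from h import *
from plant import eyes
for n in('top','scene'): cv2.imwrite(f'pics/{n}7.png',eyes.grab_frame(n)[:,:,::-1])
rel(*tray_from_home(-3,-3,25))
crop('pics/top7.png','pics/t7.png',190,170,320,270,6)
crop('pics/scene7.png','pics/s7.png',200,190,320,310,6)
"
```

```text
t 11.2 tcp [0.5111 0.2002 0.0644] target [0.5091 0.2015 0.0622]
 lin mm [-2.1  0.7  2.3] rot [-0.03 -0.21  0.05] | j [-0.2  -0.01  2.08  0.82  1.29  1.14] F [ 0.3  0.5 -2.2] w 0.281
```

View pics/t7.png

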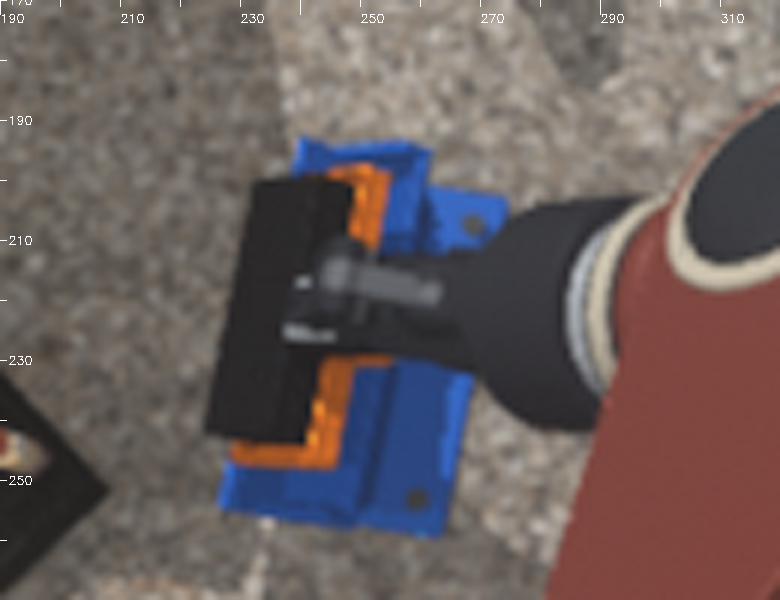

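View pics/s7.png

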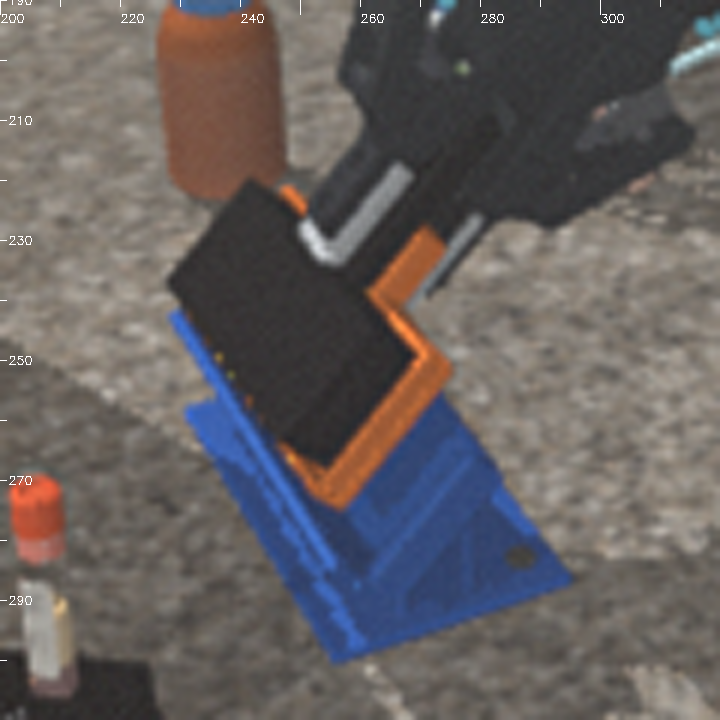

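```bash
python3 -c "
from h import *
from plant import state
from scipy.optimize import least_squares
s=state();o,F=held(s)
M=np.array([[27,-56,30],[-27,-56,30],[22,49,0],[-22,49,0]])/1000;S=np.array([[335,508],[453,368],[168,280],[250,180]])/6+[200,190]-.5
Mt=np.array([[-27,-56,30],[-27,56,30],[22,49,0],[22,-49,0],[-22,-49,0],[-22,49,0]])/1000;T=np.array([[335,468],[390,170],[252,180],[205,433],[305,443],[353,180]])/6+[190,170]-.5
def f(p):
  q=o+F@p[:3]
  return np.r_[(proj('scene',q+M@F.T)-S).ravel(),(proj('top',q+Mt@F.T)-T).ravel()]
r=least_squares(f,np.zeros(3));print('shift in carrier axes mm',(r.x*1000).round(1),r.fun.round(1))
c=o+F@r.x+F@[0,0,.03]
ot,Ft=Ttray();print('cover origin in tray frame mm',(Ft.T@(c-ot)*1000).round(1))
# tray: joint refit using wall top corner etc
segs=box(ot,Ft,(-20,27),(-68,68),(0,0))+box(c,Ft,(-27,27),(-56,56),(0,8))
overlay('pics/top7.png','top',segs,'pics/o7t.png',(190,170,310,270),6)
overlay('pics/scene7.png','scene',segs,'pics/o7s.png',(200,190,320,310),6)
"
```

```text
shift in carrier axes mm [-2.3  0.3  7.8] [ 3.2  0.9  2.5  0.7  0.4  0.9  0.9 -0.3  1.6 -0.2  1.8 -0.2  1.1 -1.1
  0.2 -0.6 -5.8 -1.8 -5.  -2.2]
cover origin in tray frame mm [-7.6 -5.4 18. ]
```

View pics/o7t.png

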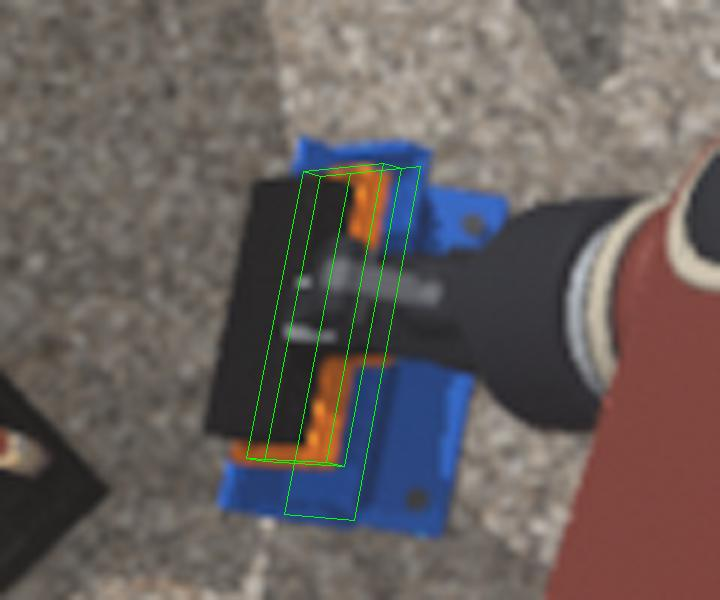

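View pics/o7s.png

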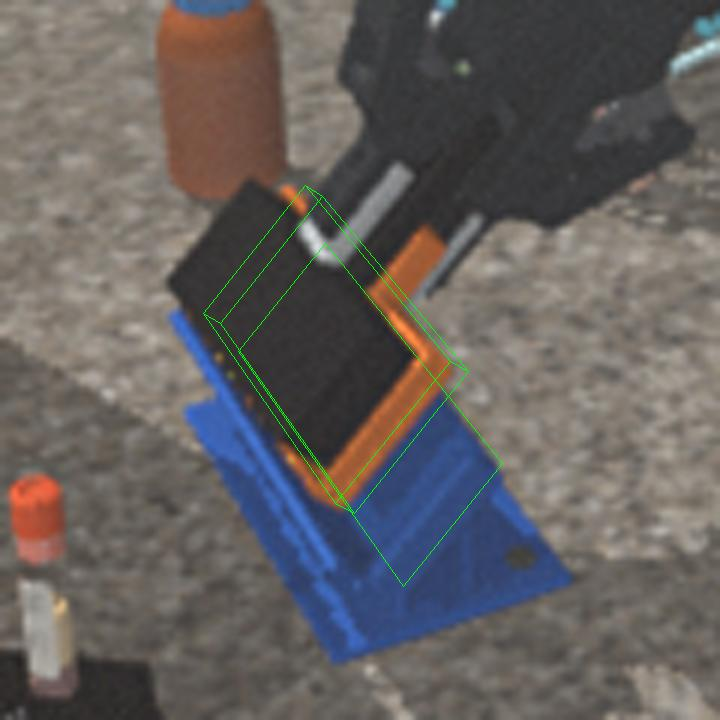

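```bash
python3 -c "
from h import *
from plant import state
from scipy.optimize import least_squares
s=state();o,F=held(s)
M=np.array([[27,-56,30],[-27,-56,30],[22,49,0],[-22,49,0]])/1000;S=np.array([[335,508],[453,368],[168,280],[250,180]])/6+[200,190]-.5
Mt=np.array([[-27,-56,30],[-27,56,30],[22,49,0],[22,-49,0]])/1000;T=np.array([[335,468],[390,170],[252,180],[205,433]])/6+[190,170]-.5
def f(p):
  q=o+F@p[:3]
  return np.r_[(proj('scene',q+M@F.T)-S).ravel(),(proj('top',q+Mt@F.T)-T).ravel()]
r=least_squares(f,np.zeros(3));print('shift in carrier axes mm',(r.x*1000).round(1),r.fun.round(1))
c=o+F@r.x+F@[0,0,.03]
ot,Ft=Ttray();print('cover origin in tray frame mm',(Ft.T@(c-ot)*1000).round(1), 'pred',(Ft.T@(o+F@[0,0,.03]-ot)*1000).round(1))
segs=box(ot,Ft,(-20,27),(-68,68),(0,8))+box(c,Ft,(-27,27),(-56,56),(0,8))
overlay('pics/top7.png','top',segs,'pics/o7t.png',(190,170,310,270),6)
overlay('pics/scene7.png','scene',segs,'pics/o7s.png',(200,190,320,310),6)
"
```

```text
shift in carrier axes mm [-1.9 -0.7  4.2] [ 1.9  0.6  1.2  0.3 -1.   0.5 -0.4 -0.7  0.1 -0.1  0.4 -0.2 -0.5 -1.1
 -1.4 -0.5]
cover origin in tray frame mm [-7.3 -4.5 21.6] pred [-5.3 -5.1 25.8]
```

View pics/o7t.png

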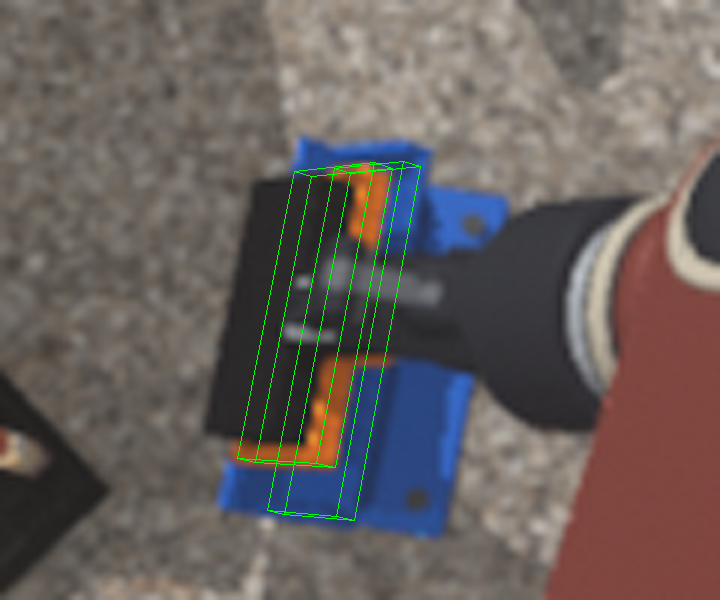

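View pics/o7s.png

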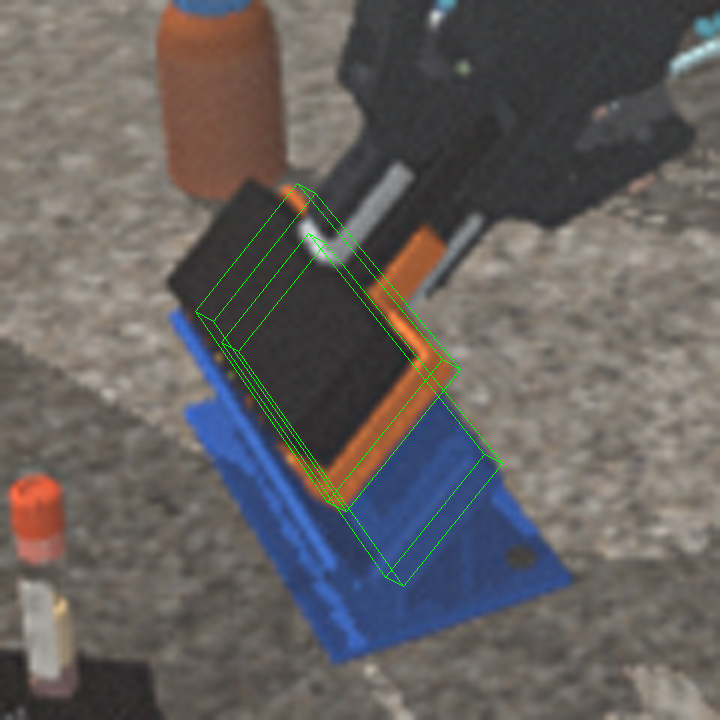

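```bash
python3 -c "
from h import *
ot,Ft=Ttray()
def ony(n,uv,z):
  p,d=ray(n,[np.array(uv)-.42]);d=d[0];N=Ft[:,2];P=p+d*(N@(ot+N*z/1000-p)/(N@d));return (Ft.T@(P-ot)*1000).round(1)
print('lip top',ony('top',(240,193),24),ony('top',(226.7,255.3),24))
print('bed',ony('top',(247,199.7),0),ony('top',(237.5,253.3),0))
for uv in((274.7,202.5),(264.2,259.7)):
  P=onz('top',np.array(uv)-.42,.003)[0];print('base',(Ft.T@(P-ot)*1000).round(1))
# scene: lip top corners s0b (s=7)
print('lip top scene',ony('scene',(98/7+215,188/7+215),24))
print('bed upslope wall tops scene', ony('scene',(237/7+215,82/7+215),8), ony('scene',(465/7+215,350/7+215),8))
"
```

```text
lip top [ 29.6 -76.   24. ] [33.3 71.5 24. ]
bed [ 32.4 -66.2   0. ] [28.5 62.7  0. ]
base [  0.7 -73.  -58.7]
base [  1.2  67.3 -58.2]
lip top scene [ 28.1 -77.7  24. ]
bed upslope wall tops scene [-18.8 -79.3   8. ] [-21.7  68.4   8. ]
```

The cover is laterally centred on the tray to about 2 mm, about 22 mm above the bed and 6 mm up-slope of the lip. I'll creep down.

Call:
{"op": "apply_moves", "data": {"commands": [{"linear": [0,0.003,0.001],"delta_rot": [0,0,0],"fingers": 255},{"linear": [0,0.006,0.002],"delta_rot": [0,0,0],"fingers": 255},{"linear": [0,0.009,0.003],"delta_rot": [0,0,0],"fingers": 255},{"linear": [0,0.012,0.003],"delta_rot": [0,0,0],"fingers": 255},{"linear": [0,0.015,0.003],"delta_rot": [0,0,0],"fingers": 255},{"linear": [0,0.017,0.003],"delta_rot": [0,0,0],"fingers": 255},{"linear": [0,0.017,0.003],"delta_rot": [0,0,0],"fingers": 255},{"linear": [0,0.017,0.003],"delta_rot": [0,0,0],"fingers": 255}]}}

```text
time: 12.0
tool_pos: [0.5097, 0.1907, 0.0498]
tool_rot: [-0.382, 0.923, -0.044, 0.02]
contact_force: [0.4, 0.5, -1.6]
gripper_width: 0.282
```

```bash
python3 -c "
from h import *
from plant import eyes
for n in('top','scene'): cv2.imwrite(f'pics/{n}8.png',eyes.grab_frame(n)[:,:,::-1])
rel(*tray_from_home(0,-3,8))
from plant import state
print(state()['ft_torque'])
crop('pics/top8.png','pics/t8.png',200,180,310,270,7)
crop('pics/scene8.png','pics/s8.png',215,200,315,310,7)
"
```

```text
t 12.1 tcp [0.5097 0.1908 0.05  ] target [0.5082 0.1916 0.0481]
 lin mm [-1.7  0.9  1.8] rot [-0.01 -0.15  0.08] | j [-0.22  0.01  2.09  0.82  1.28  1.1 ] F [ 0.1 -0.7 -2.3] w 0.282
[-0.56156506  0.07170477 -0.00238028]
```

View pics/t8.png

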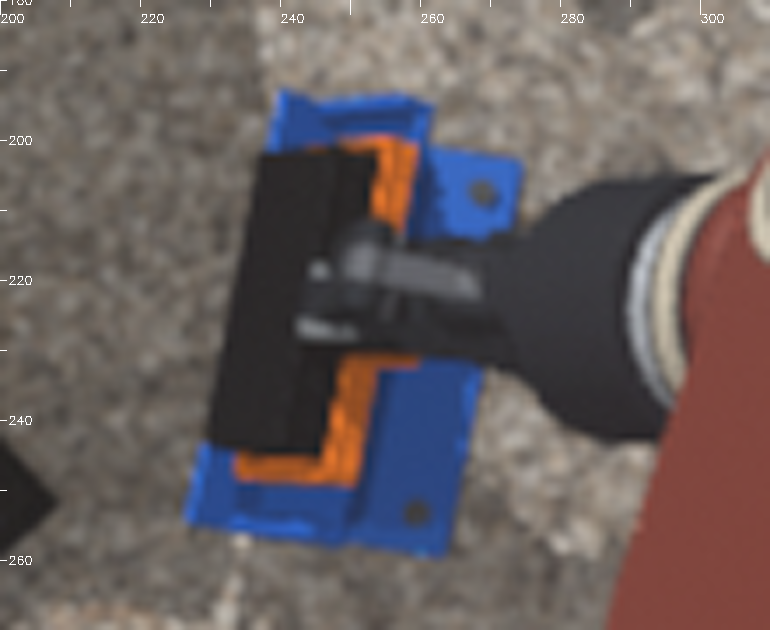

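View pics/s8.png

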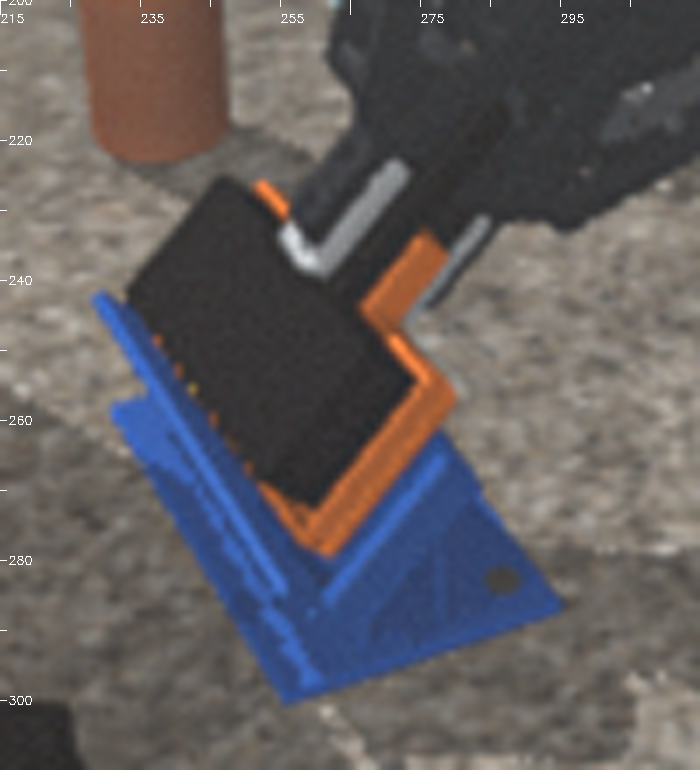

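Call:
{"op": "apply_moves", "data": {"commands": [{"linear": [-0.001,0.001,0],"delta_rot": [0,0,0],"fingers": 255},{"linear": [-0.002,0.002,0],"delta_rot": [0,0,0],"fingers": 255},{"linear": [-0.003,0.003,0],"delta_rot": [0,0,0],"fingers": 255},{"linear": [-0.003,0.004,0],"delta_rot": [0,0,0],"fingers": 255},{"linear": [-0.003,0.005,0],"delta_rot": [0,0,0],"fingers": 255},{"linear": [-0.003,0.005,0],"delta_rot": [0,0,0],"fingers": 255},{"linear": [-0.003,0.005,0],"delta_rot": [0,0,0],"fingers": 255},{"linear": [-0.003,0.005,0],"delta_rot": [0,0,0],"fingers": 255}]}}

```text
time: 12.9
tool_pos: [0.5067, 0.1889, 0.0479]
tool_rot: [-0.384, 0.922, -0.044, 0.02]
contact_force: [0.1, 5.6, 2.4]
gripper_width: 0.277
```

```bash
python3 -c "
from h import *
rel(*tray_from_home(0,0,3))
from plant import state
print(state()['ft_torque'])"
```

```text
t 12.9 tcp [0.5067 0.1889 0.0479] target [0.5048 0.1884 0.0446]
 lin mm [-1.8  2.9  1.9] rot [-0.27 -0.13  0.06] | j [-0.22  0.01  2.1   0.83  1.28  1.09] F [0.1 5.6 2.4] w 0.277
[ 0.74383927  0.14498706 -0.23959834]
```

Bed contact is detected at about 7 N along the normal. Now I'll slide down-slope to the lip, easing the normal load.

Call:
{"op": "apply_moves", "data": {"commands": [{"linear": [0,-0.001,0.001],"delta_rot": [0,0,0],"fingers": 255},{"linear": [0,-0.001,0.002],"delta_rot": [0,0,0],"fingers": 255},{"linear": [0,-0.001,0.003],"delta_rot": [0,0,0],"fingers": 255},{"linear": [0,-0.001,0.004],"delta_rot": [0,0,0],"fingers": 255},{"linear": [0,-0.001,0.004],"delta_rot": [0,0,0],"fingers": 255},{"linear": [0,-0.001,0.004],"delta_rot": [0,0,0],"fingers": 255},{"linear": [0,-0.001,0.004],"delta_rot": [0,0,0],"fingers": 255},{"linear": [0,-0.001,0.004],"delta_rot": [0,0,0],"fingers": 255}]}}

```text
time: 13.7
tool_pos: [0.5069, 0.1903, 0.0467]
tool_rot: [-0.383, 0.923, -0.043, 0.019]
contact_force: [-12.1, -10.5, 17.3]
gripper_width: 0.281
```

```bash
python3 -c "
from h import *
from plant import state,eyes
s=state();q=qR(s['tool_rot']).as_matrix();print('F tool',(q.T@s['contact_force']).round(1))
rel(*tray_from_home(0,0,3))
for n in('top','scene'): cv2.imwrite(f'pics/{n}9.png',eyes.grab_frame(n)[:,:,::-1])
crop('pics/scene9.png','pics/s9.png',215,200,315,310,7)
"
```

```text
F tool [-11.   -4.1 -20.4]
t 13.7 tcp [0.5069 0.1903 0.0467] target [0.5048 0.1884 0.0446]
 lin mm [-1.8  3.  -0. ] rot [-0.08 -0.04  0.17] | j [-0.22  0.01  2.09  0.82  1.28  1.09] F [-12.1 -10.5  17.3] w 0.281
```

View pics/s9.png

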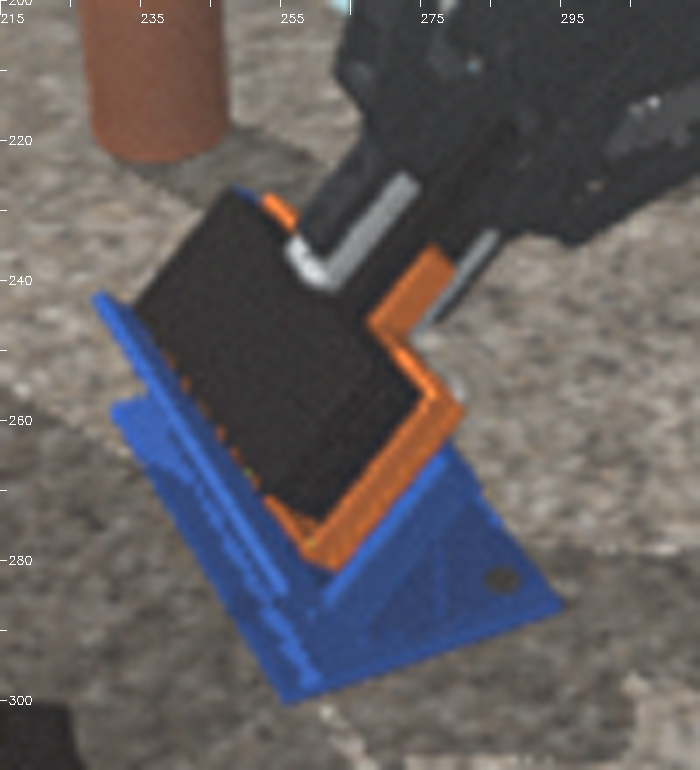

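The cover is against the lip, with a 20 N reaction along the slope. I'll relax that load and then release.

Call:
{"op": "apply_moves", "data": {"commands": [{"linear": [0,0,-0.001],"delta_rot": [0,0,0],"fingers": 255},{"linear": [0,0,-0.002],"delta_rot": [0,0,0],"fingers": 255},{"linear": [0,0,-0.002],"delta_rot": [0,0,0],"fingers": 255},{"linear": [0,0,-0.002],"delta_rot": [0,0,0],"fingers": 160},{"linear": [0,0,-0.002],"delta_rot": [0,0,0],"fingers": 140},{"linear": [0,0,-0.002],"delta_rot": [0,0,0],"fingers": 120},{"linear": [0,0,-0.002],"delta_rot": [0,0,0],"fingers": 110},{"linear": [0,0,-0.002],"delta_rot": [0,0,0],"fingers": 110}]}}

```text
time: 14.6
tool_pos: [0.5065, 0.1895, 0.0453]
tool_rot: [-0.382, 0.923, -0.044, 0.02]
contact_force: [-0.6, 0.2, 0.1]
gripper_width: 0.567
```

```bash
python3 -c "
from h import *
from plant import state,eyes
s=state();q=qR(s['tool_rot']).as_matrix();print('F tool',(q.T@s['contact_force']).round(1))
rel(*tray_from_home(0,0,3))
for n in('top','scene'): cv2.imwrite(f'pics/{n}10.png',eyes.grab_frame(n)[:,:,::-1])
crop('pics/scene10.png','pics/s10.png',215,200,315,310,7)
crop('pics/top10.png','pics/t10.png',200,180,310,270,7)
"
```

```text
F tool [-0.6 -0.2  0.1]
t 14.6 tcp [0.5065 0.1895 0.0453] target [0.5048 0.1884 0.0446]
 lin mm [-1.5  1.5 -0.4] rot [ 0.01 -0.14  0.06] | j [-0.22  0.01  2.1   0.82  1.28  1.09] F [-0.6  0.2  0.1] w 0.567
```

View pics/s10.png

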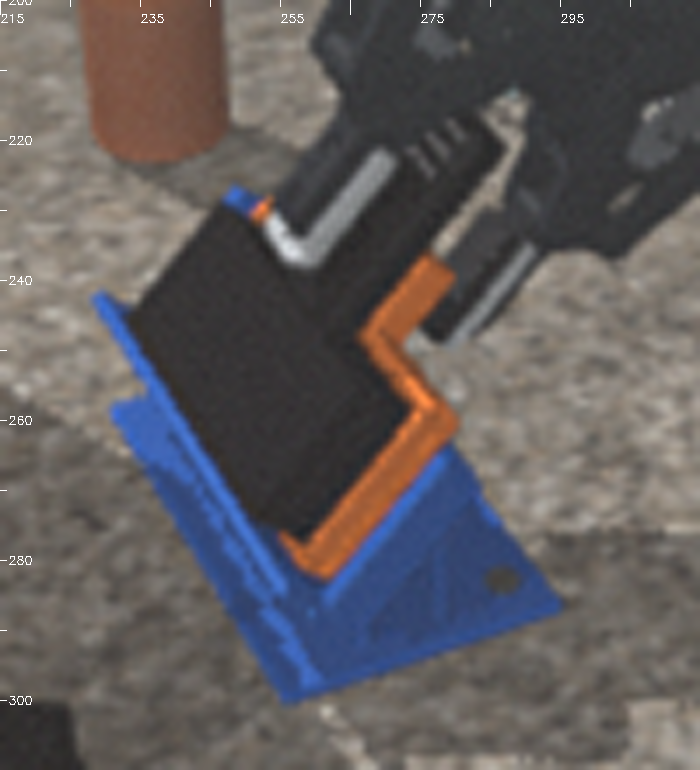

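View pics/t10.png

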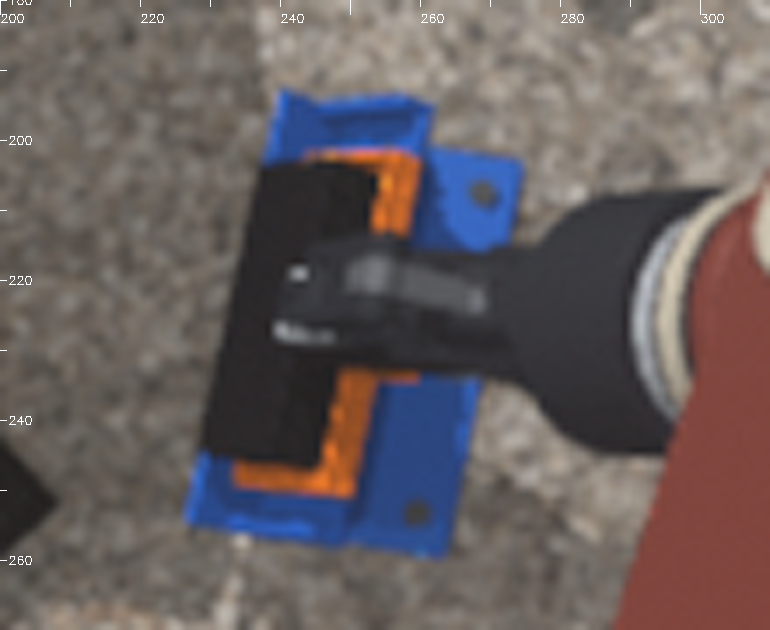

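Released with zero force; the cover is seated on the bed against the lip and the carrier sits in it. I'll back off 33 mm to the bare handle, raise 7.5 mm along the normal, and look before pinching.

Call:
{"op": "apply_moves", "data": {"commands": [{"linear": [0,0,-0.008],"delta_rot": [0,0,0],"fingers": 110},{"linear": [0,0,-0.018],"delta_rot": [0,0,0],"fingers": 110},{"linear": [0,0,-0.028],"delta_rot": [0,0,0],"fingers": 110},{"linear": [0,-0.002,-0.033],"delta_rot": [0,0,0],"fingers": 110},{"linear": [0,-0.005,-0.033],"delta_rot": [0,0,0],"fingers": 120},{"linear": [0,-0.0075,-0.033],"delta_rot": [0,0,0],"fingers": 130},{"linear": [0,-0.0075,-0.033],"delta_rot": [0,0,0],"fingers": 140},{"linear": [0,-0.0075,-0.033],"delta_rot": [0,0,0],"fingers": 140}]}}

```text
time: 15.5
tool_pos: [0.5044, 0.172, 0.074]
tool_rot: [-0.382, 0.923, -0.044, 0.019]
contact_force: [0.3, -0.9, 0.5]
gripper_width: 0.453
```

```bash
python3 -c "
from h import *
from plant import state,eyes
s=state();q=qR(s['tool_rot']).as_matrix();print('F tool',(q.T@s['contact_force']).round(1))
rel(*tray_from_home(-33,0,10))
for n in('top','scene'): cv2.imwrite(f'pics/{n}11.png',eyes.grab_frame(n)[:,:,::-1])
crop('pics/scene11.png','pics/s11.png',215,200,315,310,7)
crop('pics/top11.png','pics/t11.png',200,180,310,270,7)
"
```

```text
F tool [ 0.4  0.3 -1. ]
t 15.5 tcp [0.5044 0.172  0.074 ] target [0.5031 0.1701 0.0728]
 lin mm [-1.1  2.2 -0.7] rot [-0.01 -0.1   0.07] | j [-0.26 -0.04  2.09  0.8   1.34  1.11] F [ 0.3 -0.9  0.5] w 0.453
```

View pics/s11.png

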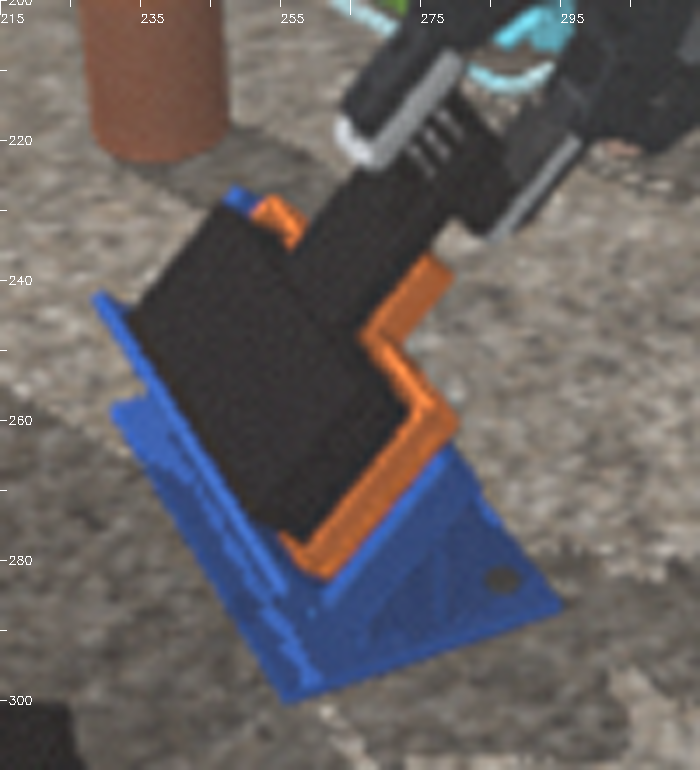

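View pics/t11.png

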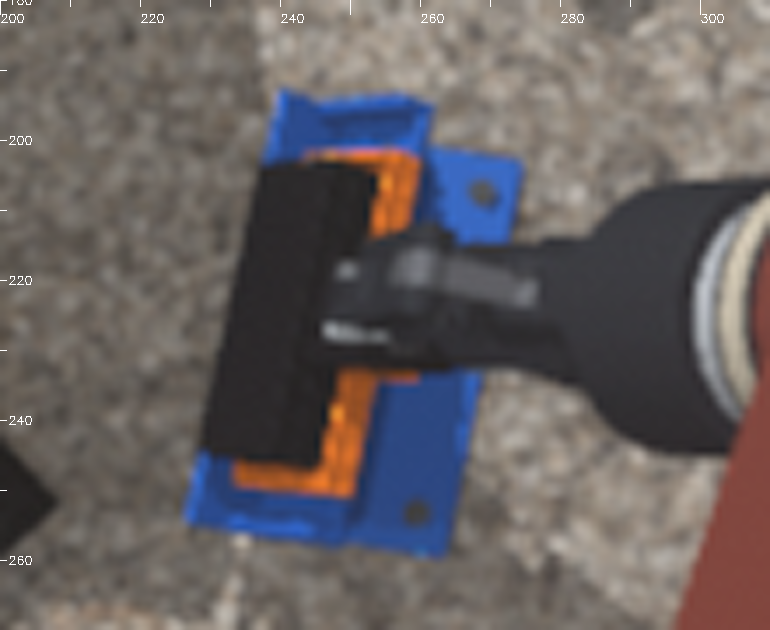

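The fingers straddle only the bare handle, clear of the orange block. I'll close gently.

Call:
{"op": "apply_moves", "data": {"commands": [{"linear": [0,0,0],"delta_rot": [0,0,0],"fingers": 160},{"linear": [0,0,0],"delta_rot": [0,0,0],"fingers": 175},{"linear": [0,0,0],"delta_rot": [0,0,0],"fingers": 190},{"linear": [0,0,0],"delta_rot": [0,0,0],"fingers": 205},{"linear": [0,0,0],"delta_rot": [0,0,0],"fingers": 255},{"linear": [0,0,0],"delta_rot": [0,0,0],"fingers": 255},{"linear": [0,0,0],"delta_rot": [0,0,0],"fingers": 255},{"linear": [0,0,0],"delta_rot": [0,0,0],"fingers": 255}]}}

```text
time: 16.4
tool_pos: [0.5047, 0.1719, 0.0746]
tool_rot: [-0.383, 0.923, -0.044, 0.02]
contact_force: [-0.7, 0.3, 3.9]
gripper_width: 0.122
```

```bash
python3 -c "
from h import *
from plant import state,eyes
s=state();q=qR(s['tool_rot']).as_matrix();print('F tool',(q.T@s['contact_force']).round(1),s['ft_torque'])
rel(*tray_from_home(-33,0,10))
for n in('top','scene'): cv2.imwrite(f'pics/{n}12.png',eyes.grab_frame(n)[:,:,::-1])
crop('pics/scene12.png','pics/s12.png',215,200,315,310,7)
"
```

```text
F tool [-0.7 -2.9 -2.6] [0.18222323 0.12966384 0.07826134]
t 16.4 tcp [0.5047 0.1719 0.0746] target [0.5031 0.1701 0.0728]
 lin mm [-1.5  2.6 -0.2] rot [-0.05 -0.13  0.07] | j [-0.26 -0.04  2.09  0.8   1.34  1.11] F [-0.7  0.3  3.9] w 0.122
```

View pics/s12.png

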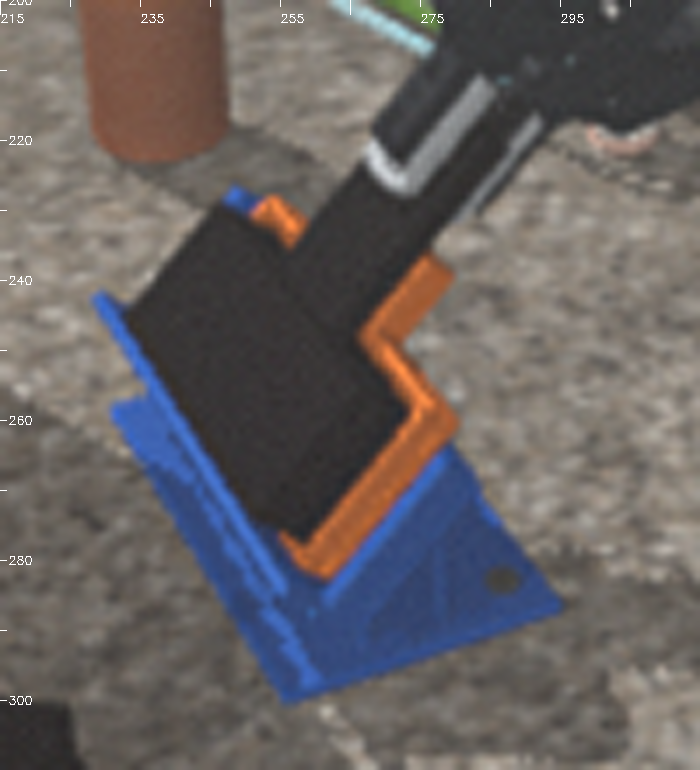

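Well centred: only 3 N when gripping the 12 mm handle. I'll lift straight off along the bed normal.

Call:
{"op": "apply_moves", "data": {"commands": [{"linear": [0,-0.003,0],"delta_rot": [0,0,0],"fingers": 255},{"linear": [0,-0.007,0],"delta_rot": [0,0,0],"fingers": 255},{"linear": [0,-0.012,0],"delta_rot": [0,0,0],"fingers": 255},{"linear": [0,-0.018,0],"delta_rot": [0,0,0],"fingers": 255},{"linear": [0,-0.025,0],"delta_rot": [0,0,0],"fingers": 255},{"linear": [0,-0.033,0],"delta_rot": [0,0,0],"fingers": 255},{"linear": [0,-0.042,0],"delta_rot": [0,0,0],"fingers": 255},{"linear": [0,-0.05,0],"delta_rot": [0,0,0],"fingers": 255}]}}

```text
time: 17.3
tool_pos: [0.5081, 0.2076, 0.1103]
tool_rot: [-0.382, 0.923, -0.044, 0.02]
contact_force: [-0.3, 0.3, -0.7]
gripper_width: 0.13
```

```bash
python3 -c "
from h import *
from plant import state,eyes
s=state();q=qR(s['tool_rot']).as_matrix();print('F tool',(q.T@s['contact_force']).round(1),s['ft_torque'])
rel(*tray_from_home(-33,0,60))
for n in('top','scene'): cv2.imwrite(f'pics/{n}13.png',eyes.grab_frame(n)[:,:,::-1])
crop('pics/scene13.png','pics/s13.png',195,180,315,310,6)
crop('pics/top13.png','pics/t13.png',180,170,310,270,6)
"
```

```text
F tool [-0.3  0.3  0.7] [-0.60199933  0.07072339  0.03241913]
t 17.3 tcp [0.5081 0.2076 0.1103] target [0.5065 0.2053 0.1082]
 lin mm [-1.4  3.3 -0.3] rot [-0.02 -0.14  0.1 ] | j [-0.18 -0.1   2.08  0.81  1.34  1.22] F [-0.3  0.3 -0.7] w 0.13
```

View pics/s13.png

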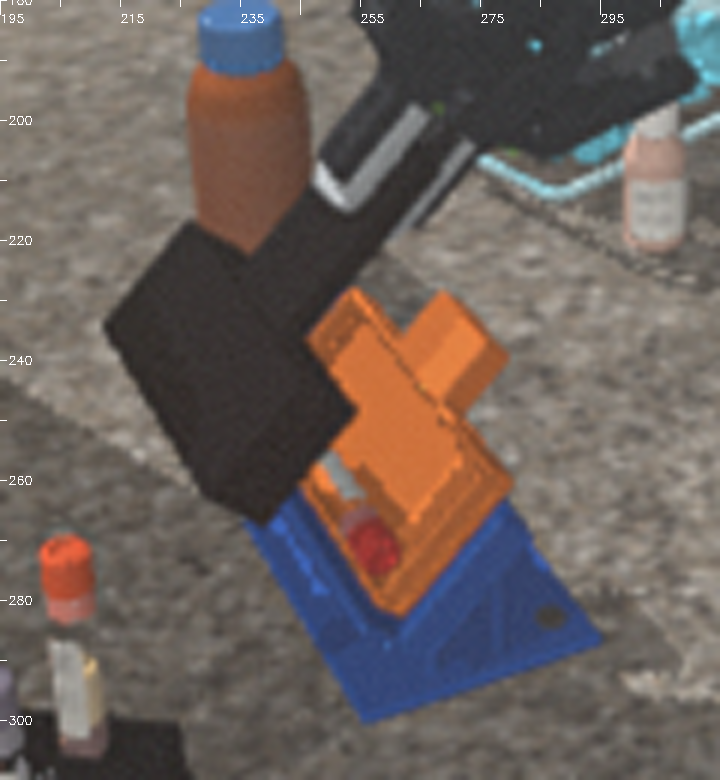

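View pics/t13.png

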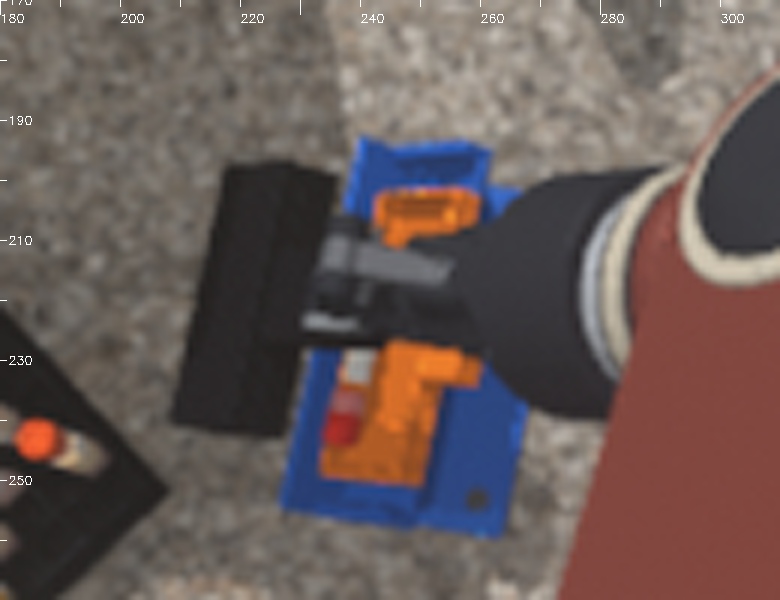

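The tube (red cap) lies in the open orange cover at about (240,240) in the top view, and the carrier came off alone. I'll lift higher, then roll back while retreating.

Call:
{"op": "apply_moves", "data": {"commands": [{"linear": [0,-0.015,0],"delta_rot": [0,0,0],"fingers": 255},{"linear": [0,-0.032,0],"delta_rot": [0,0,0],"fingers": 255},{"linear": [0,-0.05,-0.005],"delta_rot": [0,0,0],"fingers": 255},{"linear": [0,-0.068,-0.02],"delta_rot": [0,0,-4],"fingers": 255},{"linear": [0,-0.075,-0.045],"delta_rot": [0,0,-11],"fingers": 255},{"linear": [0,-0.075,-0.075],"delta_rot": [0,0,-19],"fingers": 255},{"linear": [0,-0.075,-0.105],"delta_rot": [0,0,-27],"fingers": 255},{"linear": [0,-0.075,-0.135],"delta_rot": [0,0,-35],"fingers": 255}]}}

```text
time: 18.2
tool_pos: [0.5031, 0.164, 0.2586]
tool_rot: [-0.358, 0.893, 0.238, 0.134]
contact_force: [0.1, -0.1, -0.8]
gripper_width: 0.124
```

```bash
cat >> h.py <<'E'
def ret(dx=0,dz=0,dy=0,slide=34.5):
    h=np.load("home.npy");H=qR(h[3:]).as_matrix()
    return h[:3]+H@(np.array([dy,-6.5+dz,-slide+dx])/1000),H
E
python3 -c "
from h import *
rel(*ret(-8,120))
p,H=ret(-8,120)
rel(np.array([.50,.0,.27]),H)"
```

```text
t 18.2 tcp [0.5031 0.164  0.2586] target [ 0.5948 -0.1028  0.159 ]
 lin mm [ -50.6  273.3 -110.9] rot [ -14.1    -4.67 -131.95] | j [-0.27 -0.27  1.96  0.77  1.61  0.74] F [ 0.1 -0.1 -0.8] w 0.124
t 18.2 tcp [0.5031 0.164  0.2586] target [0.5  0.   0.27]
 lin mm [ -51.9   95.2 -123.7] rot [ -14.1    -4.67 -131.95] | j [-0.27 -0.27  1.96  0.77  1.61  0.74] F [ 0.1 -0.1 -0.8] w 0.124
```

Call:
{"op": "apply_moves", "data": {"commands": [{"linear": [-0.006,0.012,-0.015],"delta_rot": [-0.8,-0.3,-8],"fingers": 255},{"linear": [-0.013,0.024,-0.031],"delta_rot": [-1.7,-0.6,-16],"fingers": 255},{"linear": [-0.019,0.036,-0.046],"delta_rot": [-2.5,-0.8,-24],"fingers": 255},{"linear": [-0.026,0.048,-0.062],"delta_rot": [-3.4,-1.1,-32],"fingers": 255},{"linear": [-0.032,0.06,-0.077],"delta_rot": [-4.3,-1.4,-40],"fingers": 255},{"linear": [-0.039,0.072,-0.093],"delta_rot": [-5.1,-1.7,-48],"fingers": 255},{"linear": [-0.045,0.084,-0.109],"delta_rot": [-6,-2,-56],"fingers": 255},{"linear": [-0.052,0.095,-0.124],"delta_rot": [-6.8,-2.3,-64],"fingers": 255}]}}

```text
time: 19.0
tool_pos: [0.4994, -0.0004, 0.2696]
tool_rot: [-0.177, 0.652, 0.673, 0.3]
contact_force: [2.2, 0.2, -2.0]
gripper_width: 0.128
```

```bash
python3 -c "
from h import *
rel(*ret(-8,120))"
```

```text
t 19.0 tcp [ 4.994e-01 -4.000e-04  2.696e-01] target [ 0.5948 -0.1028  0.159 ]
 lin mm [-157.    77.9   33.4] rot [ -7.3   -2.37 -67.96] | j [-0.57 -0.27  1.91  0.67  1.73 -0.57] F [ 2.2  0.2 -2. ] w 0.128
```

Call:
{"op": "apply_moves", "data": {"commands": [{"linear": [-0.01,0.005,0.0],"delta_rot": [-0.9,-0.3,-8.4],"fingers": 255},{"linear": [-0.03,0.015,0.0],"delta_rot": [-1.8,-0.6,-16.8],"fingers": 255},{"linear": [-0.052,0.025,0.002],"delta_rot": [-2.7,-0.9,-25.2],"fingers": 255},{"linear": [-0.075,0.036,0.006],"delta_rot": [-3.6,-1.2,-33.6],"fingers": 255},{"linear": [-0.098,0.047,0.012],"delta_rot": [-4.5,-1.5,-42],"fingers": 255},{"linear": [-0.12,0.058,0.02],"delta_rot": [-5.4,-1.8,-50.4],"fingers": 255},{"linear": [-0.14,0.069,0.027],"delta_rot": [-6.3,-2.1,-58.8],"fingers": 255},{"linear": [-0.157,0.078,0.033],"delta_rot": [-7.3,-2.4,-67],"fingers": 255}]}}

```text
time: 19.8
tool_pos: [0.5945, -0.103, 0.1575]
tool_rot: [0.071, 0.188, 0.905, 0.375]
contact_force: [-0.5, -0.2, -1.1]
gripper_width: 0.128
```

```bash
python3 -c "
from h import *
from plant import eyes
for n in('top','scene'): cv2.imwrite(f'pics/{n}14.png',eyes.grab_frame(n)[:,:,::-1])
rel(*ret(-6,40))
crop('pics/top14.png','pics/t14.png',340,150,470,250,6)
crop('pics/scene14.png','pics/s14.png',320,110,440,230,6)
"
```

```text
t 19.9 tcp [ 0.5933 -0.1027  0.1556] target [ 0.5737 -0.1539  0.1011]
 lin mm [ -3.5 -77.2   0. ] rot [-0.04 -0.12 -1.53] | j [-0.67  0.1   1.79  0.74  1.53 -1.96] F [-0.6 -0.1 -2.6] w 0.128
```

View pics/t14.png

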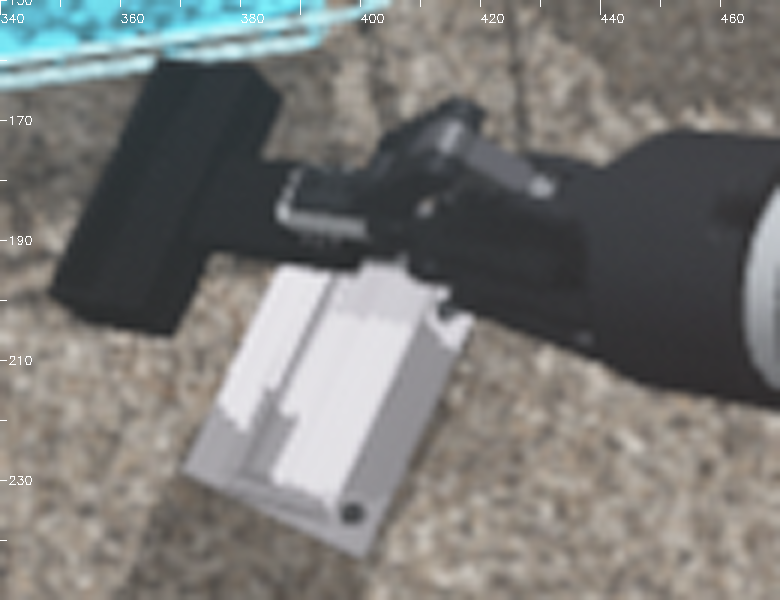

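View pics/scene14.png

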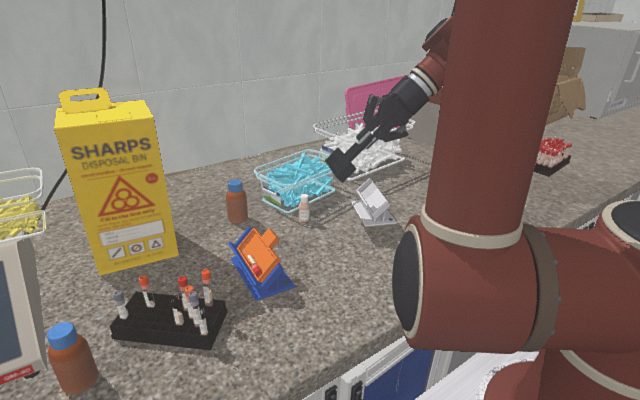

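Call:
{"op": "apply_moves", "data": {"commands": [{"linear": [-0.001,-0.01,0],"delta_rot": [0,0,-0.8],"fingers": 255},{"linear": [-0.002,-0.025,0],"delta_rot": [0,0,-1.5],"fingers": 255},{"linear": [-0.003,-0.04,0],"delta_rot": [0,0,-1.5],"fingers": 255},{"linear": [-0.0035,-0.055,0],"delta_rot": [0,0,-1.5],"fingers": 255},{"linear": [-0.0035,-0.068,0],"delta_rot": [0,0,-1.5],"fingers": 255},{"linear": [-0.0035,-0.077,0],"delta_rot": [0,0,-1.5],"fingers": 255},{"linear": [-0.0035,-0.077,0],"delta_rot": [0,0,-1.5],"fingers": 255},{"linear": [-0.0035,-0.077,0],"delta_rot": [0,0,-1.5],"fingers": 255}]}}

```text
time: 20.7
tool_pos: [0.5749, -0.1537, 0.1047]
tool_rot: [0.075, 0.179, 0.907, 0.374]
contact_force: [-0.1, 0.2, -1.9]
gripper_width: 0.129
```

```bash
python3 -c "
from h import *
from plant import eyes
for n in('top','scene'): cv2.imwrite(f'pics/{n}15.png',eyes.grab_frame(n)[:,:,::-1])
rel(*ret(-6,12))
crop('pics/top15.png','pics/t15.png',340,160,460,250,6)
crop('pics/scene15.png','pics/s15.png',320,130,430,240,6)
"
```

```text
t 20.8 tcp [ 0.5752 -0.1536  0.1051] target [ 0.5661 -0.1722  0.0814]
 lin mm [  1.5 -31.4   2.2] rot [-0.08  0.08  0.27] | j [-0.75  0.19  1.79  0.72  1.52 -2.11] F [ 0.7  0.4 -0.9] w 0.127
```

View pics/t15.png

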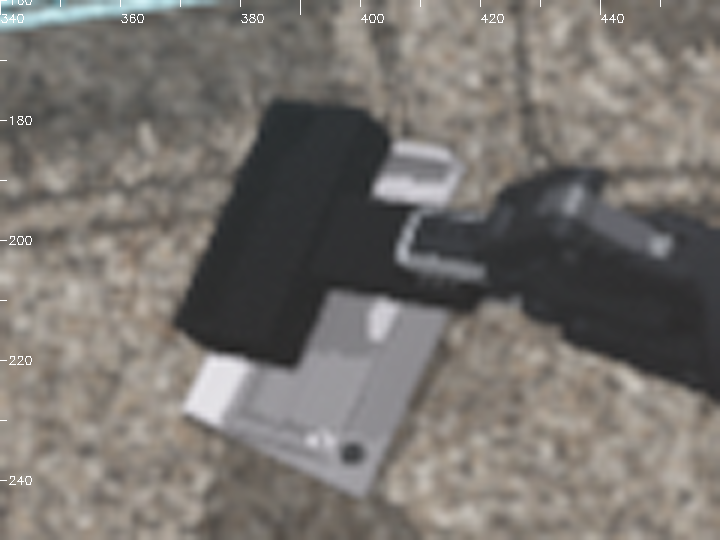

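View pics/s15.png

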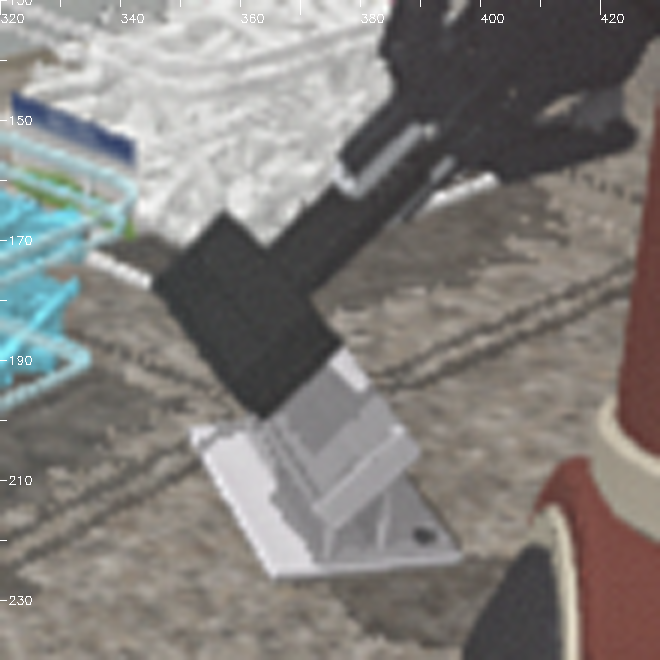

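Call:
{"op": "apply_moves", "data": {"commands": [{"linear": [0,-0.006,0],"delta_rot": [0,0,0.2],"fingers": 255},{"linear": [0,-0.012,0],"delta_rot": [0,0,0.2],"fingers": 255},{"linear": [0,-0.018,0],"delta_rot": [0,0,0.2],"fingers": 255},{"linear": [0,-0.024,0],"delta_rot": [0,0,0.2],"fingers": 255},{"linear": [0,-0.028,0],"delta_rot": [0,0,0.2],"fingers": 255},{"linear": [0,-0.031,0],"delta_rot": [0,0,0.2],"fingers": 255},{"linear": [0,-0.031,0],"delta_rot": [0,0,0.2],"fingers": 255},{"linear": [0,-0.031,0],"delta_rot": [0,0,0.2],"fingers": 255}]}}

```text
time: 21.6
tool_pos: [0.5666, -0.174, 0.0827]
tool_rot: [0.074, 0.18, 0.907, 0.374]
contact_force: [-0.1, 0.2, -1.8]
gripper_width: 0.132
```

```bash
python3 -c "
from h import *
from plant import eyes
for n in('top','scene'): cv2.imwrite(f'pics/{n}16.png',eyes.grab_frame(n)[:,:,::-1])
rel(*ret(0,0))
crop('pics/top16.png','pics/t16.png',350,165,460,250,6)
crop('pics/scene16.png','pics/s16.png',320,130,430,240,6)
for n in('t16','s16'):
  im=cv2.imread(f'pics/{n}.png');cv2.imwrite(f'pics/{n}g.png',(255*(im/255.)**.6).astype('uint8'))
"
```

```text
t 21.7 tcp [ 0.5667 -0.174   0.0829] target [ 0.5644 -0.1762  0.0687]
 lin mm [  1.3 -12.1   8.1] rot [-0.08  0.06  0.05] | j [-0.79  0.23  1.78  0.71  1.52 -2.15] F [-0.1 -0.8 -1.7] w 0.131
```

View pics/t16g.png

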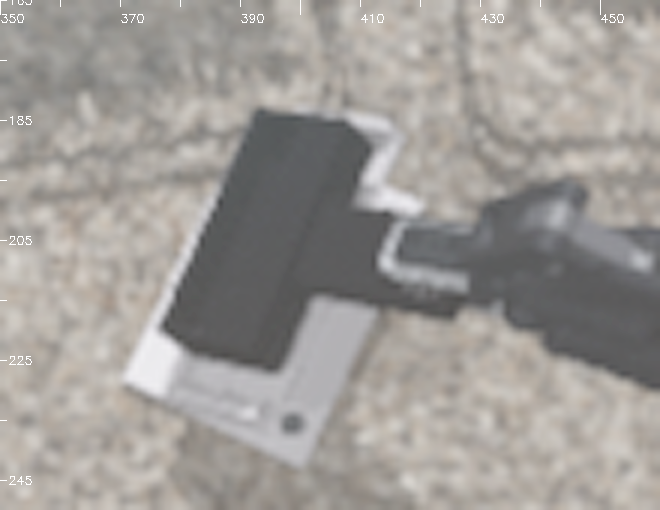

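View pics/s16g.png

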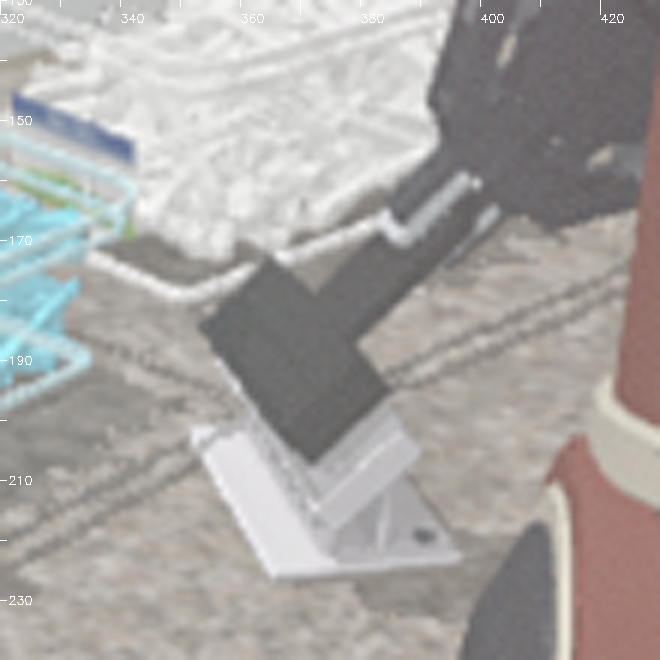

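The carrier is above the stand and laterally inside it. I'll descend to contact.

Call:
{"op": "apply_moves", "data": {"commands": [{"linear": [0.001,-0.002,0],"delta_rot": [0,0,0],"fingers": 255},{"linear": [0.001,-0.004,0],"delta_rot": [0,0,0],"fingers": 255},{"linear": [0.001,-0.006,0],"delta_rot": [0,0,0],"fingers": 255},{"linear": [0.001,-0.008,0],"delta_rot": [0,0,0],"fingers": 255},{"linear": [0.001,-0.01,0],"delta_rot": [0,0,0],"fingers": 255},{"linear": [0.001,-0.011,0],"delta_rot": [0,0,0],"fingers": 255},{"linear": [0.001,-0.011,0],"delta_rot": [0,0,0],"fingers": 255},{"linear": [0.001,-0.011,0],"delta_rot": [0,0,0],"fingers": 255}]}}

```text
time: 22.5
tool_pos: [0.5627, -0.1809, 0.075]
tool_rot: [0.074, 0.18, 0.907, 0.374]
contact_force: [-0.0, 1.0, -1.1]
gripper_width: 0.129
```

```bash
python3 -c "
from h import *
from plant import state
s=state();q=qR(s['tool_rot']).as_matrix();print('F tool',(q.T@s['contact_force']).round(1),s['ft_torque'])
rel(*ret(0,0))
"
```

```text
F tool [ 0.4 -0.1  1.4] [-0.50012142  0.22361243  0.0359419 ]
t 22.5 tcp [ 0.5627 -0.1809  0.075 ] target [ 0.5644 -0.1762  0.0687]
 lin mm [ 0.2 -0.9  8. ] rot [-0.07  0.06  0.03] | j [-0.8   0.24  1.78  0.7   1.51 -2.17] F [-0.   1.  -1.1] w 0.129
```

Not yet in contact, with about 1 mm left. I'll slide toward the lip and down a little.

Call:
{"op": "apply_moves", "data": {"commands": [{"linear": [0,-0.0005,0.001],"delta_rot": [0,0,0],"fingers": 255},{"linear": [0,-0.001,0.002],"delta_rot": [0,0,0],"fingers": 255},{"linear": [0,-0.001,0.003],"delta_rot": [0,0,0],"fingers": 255},{"linear": [0,-0.001,0.004],"delta_rot": [0,0,0],"fingers": 255},{"linear": [0,-0.001,0.005],"delta_rot": [0,0,0],"fingers": 255},{"linear": [0,-0.001,0.006],"delta_rot": [0,0,0],"fingers": 255},{"linear": [0,-0.001,0.006],"delta_rot": [0,0,0],"fingers": 255},{"linear": [0,-0.001,0.006],"delta_rot": [0,0,0],"fingers": 255}]}}

```text
time: 23.3
tool_pos: [0.5634, -0.1795, 0.0722]
tool_rot: [0.074, 0.179, 0.907, 0.373]
contact_force: [-10.9, -6.4, 9.6]
gripper_width: 0.128
```

```bash
python3 -c "
from h import *
from plant import state
s=state();q=qR(s['tool_rot']).as_matrix();print('F tool',(q.T@s['contact_force']).round(1),s['ft_torque'])
rel(*ret(0,0))
"
```

```text
F tool [  7.7  -0.4 -13.9] [-0.19806489  1.05719616  0.82495626]
t 23.3 tcp [ 0.5634 -0.1795  0.0722] target [ 0.5644 -0.1762  0.0687]
 lin mm [ 0.4 -0.   5. ] rot [-0.18  0.03  0.12] | j [-0.8   0.25  1.78  0.7   1.51 -2.17] F [-10.9  -6.4   9.6] w 0.128
```

```bash
python3 -c "
from h import *
from plant import eyes
for n in('top','scene'): cv2.imwrite(f'pics/{n}17.png',eyes.grab_frame(n)[:,:,::-1])
crop('pics/top17.png','pics/t17.png',355,170,445,250,8)
crop('pics/scene17.png','pics/s17.png',330,150,410,230,7)
for n in('t17','s17'):
  im=cv2.imread(f'pics/{n}.png');cv2.imwrite(f'pics/{n}g.png',(255*(im/255.)**.7).astype('uint8'))
"
```

```text
(no output)
```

View pics/t17g.png

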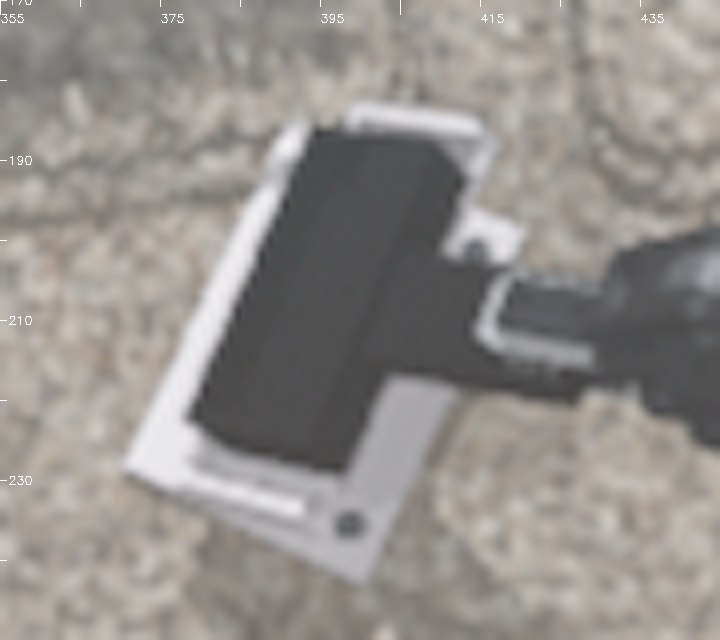

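View pics/s17g.png

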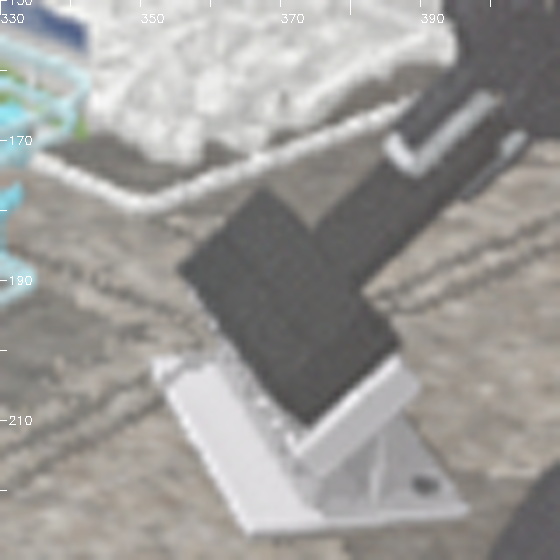

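```bash
python3 -c "
from h import *
o,F=Tcar()
overlay('pics/top17.png','top',carsegs(o,F),'pics/o17t.png',(355,170,445,250),7)
overlay('pics/scene17.png','scene',carsegs(o,F),'pics/o17s.png',(330,150,410,230),7)
"
```

```text
(no output)
```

View pics/o17t.png

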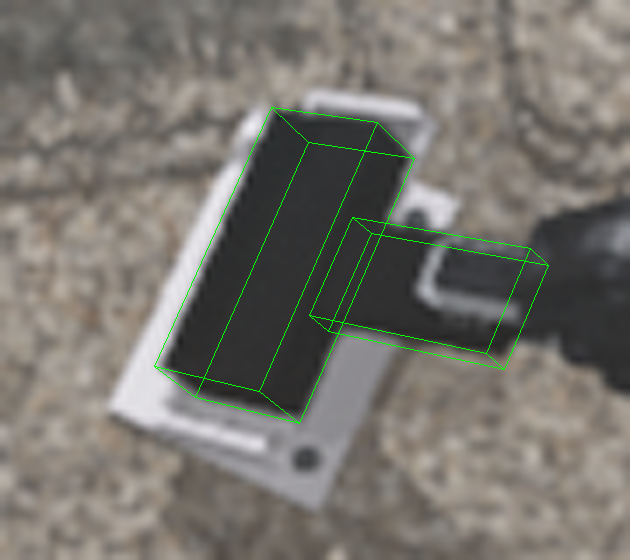

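View pics/o17s.png

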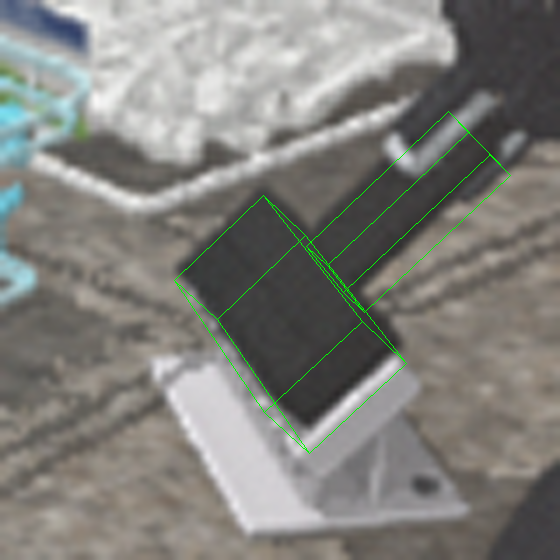

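The overlay of the original carrier pose matches the current one to 1–2 px, and the carrier is against the lip. I'll relax that load and press down to find bed contact.

Call:
{"op": "apply_moves", "data": {"commands": [{"linear": [0,0,-0.0015],"delta_rot": [0,0,0],"fingers": 255},{"linear": [0,-0.001,-0.002],"delta_rot": [0,0,0],"fingers": 255},{"linear": [0,-0.002,-0.002],"delta_rot": [0,0,0],"fingers": 255},{"linear": [0,-0.003,-0.002],"delta_rot": [0,0,0],"fingers": 255},{"linear": [0,-0.003,-0.002],"delta_rot": [0,0,0],"fingers": 255},{"linear": [0,-0.003,-0.002],"delta_rot": [0,0,0],"fingers": 255},{"linear": [0,-0.003,-0.002],"delta_rot": [0,0,0],"fingers": 255},{"linear": [0,-0.003,-0.002],"delta_rot": [0,0,0],"fingers": 255}]}}

```text
time: 24.2
tool_pos: [0.5632, -0.1805, 0.0713]
tool_rot: [0.074, 0.179, 0.906, 0.375]
contact_force: [-4.3, -0.5, 8.7]
gripper_width: 0.125
```

```bash
python3 -c "
from h import *
from plant import state
s=state();q=qR(s['tool_rot']).as_matrix();print('F tool',(q.T@s['contact_force']).round(1),s['ft_torque'])
rel(*ret(0,0))
"
```

```text
F tool [ 3.8  4.6 -7.6] [0.74445908 0.22645245 0.32873251]
t 24.2 tcp [ 0.5632 -0.1805  0.0713] target [ 0.5644 -0.1762  0.0687]
 lin mm [0.5 1.2 5. ] rot [0.1  0.05 0.1 ] | j [-0.8   0.25  1.78  0.71  1.51 -2.17] F [-4.3 -0.5  8.7] w 0.125
```

The carrier is on the bed (4.6 N) and against the lip (7.6 N). Releasing.

Call:
{"op": "apply_moves", "data": {"commands": [{"linear": [0,0.001,-0.001],"delta_rot": [0,0,0],"fingers": 255},{"linear": [0,0.001,-0.001],"delta_rot": [0,0,0],"fingers": 200},{"linear": [0,0.001,-0.001],"delta_rot": [0,0,0],"fingers": 180},{"linear": [0,0.001,-0.001],"delta_rot": [0,0,0],"fingers": 160},{"linear": [0,0.001,-0.001],"delta_rot": [0,0,0],"fingers": 140},{"linear": [0,0.001,-0.001],"delta_rot": [0,0,0],"fingers": 120},{"linear": [0,0.001,-0.001],"delta_rot": [0,0,0],"fingers": 100},{"linear": [0,0.001,-0.001],"delta_rot": [0,0,0],"fingers": 100}]}}

```text
time: 25.0
tool_pos: [0.5627, -0.1809, 0.0707]
tool_rot: [0.074, 0.18, 0.907, 0.374]
contact_force: [-0.2, 0.7, 0.1]
gripper_width: 0.612
```

Call:
{"op": "apply_moves", "data": {"commands": [{"linear": [0,0,-0.01],"delta_rot": [0,0,0],"fingers": 100},{"linear": [0,0,-0.025],"delta_rot": [0,0,0],"fingers": 100},{"linear": [0,0,-0.04],"delta_rot": [0,0,0],"fingers": 100},{"linear": [0,0,-0.06],"delta_rot": [0,0,0],"fingers": 100},{"linear": [0,0,-0.08],"delta_rot": [0,0,0],"fingers": 100},{"linear": [0,0,-0.1],"delta_rot": [0,0,0],"fingers": 100},{"linear": [0,0,-0.12],"delta_rot": [0,0,0],"fingers": 100},{"linear": [0,0,-0.12],"delta_rot": [0,0,0],"fingers": 100}]}}

```text
time: 25.8
tool_pos: [0.5311, -0.2626, 0.1594]
tool_rot: [0.077, 0.18, 0.907, 0.372]
contact_force: [0.4, -0.1, 1.4]
gripper_width: 0.608
```

```bash
python3 -c "
from h import *
from plant import eyes
for n in('top','scene'): cv2.imwrite(f'pics/{n}18.png',eyes.grab_frame(n)[:,:,::-1])
rel(*ret(0,0))
o,F=Tcar()
overlay('pics/top18.png','top',[],'pics/a.png',(355,170,445,250),4)
overlay('pics/top18.png','top',carsegs(o,F),'pics/b.png',(355,170,445,250),4)
overlay('pics/scene18.png','scene',[],'pics/c.png',(330,150,420,230),4)
overlay('pics/scene18.png','scene',carsegs(o,F),'pics/d.png',(330,150,420,230),4)
a=[cv2.imread(f'pics/{k}.png') for k in 'abcd']
cv2.imwrite('pics/m18.png',(255*(np.vstack([np.hstack(a[:2]),np.hstack(a[2:])])/255.)**.6).astype('uint8'))
overlay('pics/top18.png','top',[],'pics/e.png',(210,180,290,270),5)
overlay('pics/scene18.png','scene',[],'pics/f.png',(215,215,295,305),5)
cv2.imwrite('pics/n18.png',np.hstack([cv2.imread('pics/e.png'),cv2.imread('pics/f.png')]))
"
```

```text
t 25.9 tcp [ 0.5305 -0.2599  0.1566] target [ 0.5644 -0.1762  0.0687]
 lin mm [  0.8   2.3 126.1] rot [-0.13  0.15  0.04] | j [-0.92  0.2   1.67  0.66  1.7  -2.16] F [ 0.8 -0.9 -0.6] w 0.607
```

View pics/m18.png

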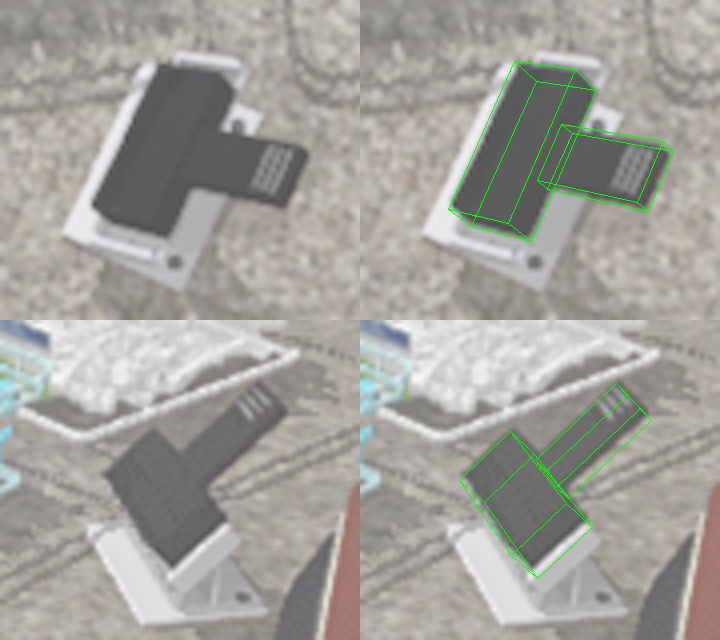

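View pics/n18.png

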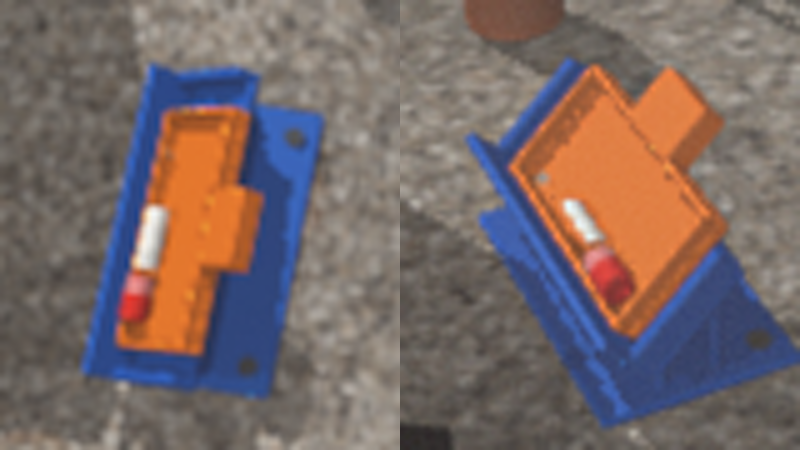

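Final look:
- **Carrier:** it sits in the stand on its original outline, with the pocket outline visible on top.
- **Tube:** it lies in the open cover, which is seated against the tray lip.
- **Gripper:** it is clear of everything.

I'm handing in.

```bash
python3 -c "
from plant import job_done,state
print(job_done());s=state();print(s['time'],s['contact_force'])"
```

```text
the job is handed in; nothing more can be done
None
the job is handed in; nothing more can be done
```

The job is done and handed in at about 26 s of the 59 s allowed. I pinched carrier and cover together, rolled them over and set them cover-down against the tray lip. I then lifted the carrier alone off the cover along the bed normal and put it back in its stand.

**Last checks**
- **Tube:** both pictures show it lying in the open cover, seated on the tray bed against the lip. The fingers never went near it.
- **Carrier:** it matches its original outline in the stand to about 1 px (2 mm). A faint pocket outline shows on top, but the pocket is hard to see black on black. That it faces up rests mainly on the roll having been undone.
- **Forces and gripper:** the largest wrist force I read was about 24 N, when the cover met the lip. At the end the gripper was clear of everything, reading only noise of about 1 N.

**Disagreements**
- **Fingertips:** the pictures put them about 40 mm behind the reported TCP along the tool axis. I positioned by the pictures and contact forces instead, and the grasps confirmed that.
- **Return to the stand:** lip contact came 5 mm earlier along the slope than dead reckoning predicted. About 2 mm of this may be the carrier sliding in the cover when released. The pictures showed it seated at the original pose, so I accepted that.
- **Tray position:** my first fit was about 2–3 mm off sideways, well inside the 12 mm of free space.

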